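Clamp a thin copper collar with the guarded knob

TASK

Stand the loose copper collar upright on the clamp's bed, between the V stop and the jaw, and let go of it. Then reach through the round opening in the yellow guard and turn the recessed red knob clockwise (seen from above) until the jaw holds the collar snugly against the V stop, at about 10 N: above 16 N it would dent. Do not knock the guard, and leave the sleeve, the jar and the hammer where they are.

Things in the scene. Friction and masses are not known exactly. Their poses are not given: they have to be found in the camera images.
- clamp: Green bench clamp bolted down on a dark base plate 170 x 290 mm; origin under it, z up. Its y axis runs from the V stop (y<0) to the yellow-topped knob box (y>0). Bed top at z=12 mm. V stop: two steel faces, 40 mm tall, that centre the collar at x=0; set by hand, so a seated collar's axis lies anywhere from y=-45 to -37 mm. Collar fits between V and jaw with 11 to 24 mm to spare.
- guard: Yellow plate 120 x 120 x 8 mm on top of the knob box, origin at the middle of its underside, 74 mm above the bench; top face at 82 mm. Round opening, 90 mm diameter, centred over the knob: a gripper enters only if part-closed. More than 15 N on it counts as knocking it.
- knob: Knob on a vertical axis in the box at clamp x=0, y=+85 mm: black disc 54 mm across (bench height 24 to 34 mm) carrying a red grip bar 46 mm long (body x axis) x 14 mm thick, 34 to 66 mm above the bench. Bar lies along clamp x when fully backed off, starts 0 to 0.5 rad clockwise of it, turns 3.4 rad in all, clockwise only to tighten. It stays where left. Free turning takes 0.19 N m.
- knob_top (a point): Middle of the top of the red bar, 66 mm above the bench, 16 mm below the guard's top face, on the knob's axis.
- jaw: Rubber-faced jaw pad 36 mm wide, 42 mm tall (14 to 56 mm above the bench), origin at the middle of its face, which looks to clamp -y. At clamp y = 4 mm with the knob backed off; moves 10 mm to -y per rad of knob. It is sprung: once the collar touches V and jaw, the force rises about 5 N per 0.1 rad, and each N adds 0.01 N m to the knob's torque. Below 5 N is too loose, above 16 N dents.
- collar: Loose copper ring, 50 mm outside diameter, 3 mm wall, 45 mm tall, about 0.17 kg, standing upright on the bench; origin at the centre of its underside, z along its axis.
- sleeve: Bystander: aluminium ring 84 mm across, 65 mm tall, standing on the bench; origin at the centre of its underside.
- jar: Bystander: jar with a red cap, 64 mm across, 70 mm tall; origin at the centre of its underside.
- hammer: Bystander: hammer lying on the bench beyond the clamp, roughly along y; origin under its middle.
There are look-alikes about, which are no part of the job. Several things have the shape of the collar; the one meant has the colours described above.

How it is judged (in metres and radians):
On the way, in this order (a step that is already met when the one before it is completed fails the run):
1. the collar stands upright and released on the clamp's bed between the V stop and the open jaw (its centre within 12 mm of the clamp's centre line) (x of collar in the frame of clamp between -0.012 and 0.012 m and y of collar in the frame of clamp between -0.055 and -0.012 m and z of collar in the frame of clamp below 0.016 m and angle between collar's own z axis and vertical below 0.1 rad and contact force between the fingers and collar below 0.1 N and contact force between jaw and collar below 1 N and linear speed of collar below 0.02 m/s), for 0.2 s.
2. the jaw presses on the collar with at least 5 N (contact force between jaw and collar above 5 N), for 0.2 s.
At the end, for the whole second after the job is handed in: The collar stands upright (within 0.1 rad) on the clamp's bed, centred in the V (within 6 mm of the clamp's centre line), held still by the jaw with 5 to 16 N; knob at rest (contact force between jaw and collar between 5 and 16 N and x of collar in the frame of clamp between -0.006 and 0.006 m and z of collar in the frame of clamp between 0.009 and 0.016 m and angle between collar's own z axis and vertical below 0.1 rad and linear speed of collar below 0.01 m/s and angular speed of knob below 0.05 rad/s); the robot touches nothing.
It fails at once if the jaw presses the collar with more than 16 N (dented) (contact force between jaw and collar above 16 N).
It fails at once if the guard is knocked with more than 15 N (contact force between anything else and guard above 15 N).
It fails at once if the sleeve, jar or hammer is moved more than 15 mm (distance of any of sleeve, jar, hammer from where it was at the start of the episode above 0.015 m).
It also fails if it takes over 72 s, if anything falls off the work surface, if the arm or the gripper's body presses on something with over 40 N, if the wrist force passes 120 N, or if a joint passes its speed limit or range.

ROBOT

A 6-joint arm with a two-finger parallel gripper is mounted at the origin on the work surface. World frame = base frame: x ahead of the robot, y to its left, z up, the work surface at z = 0. Lengths are in mm, angles in degrees, forces in N, time in s.
With the tool pointing down it reaches from about 325 to 775 mm from the base axis. Payload 9.3 kg.
Tool frame: the origin (TCP) lies on the front face of the gripper's body, between the roots of the fingers; the fingertips stand 73 mm ahead of it and the grasp point (between the pads) lies 54 mm ahead of it (ctrl.tcp_to_grasp is the distance from the TCP to the grasp point, in mm); y points along the fingers, x is the direction in which the jaws open and shut, and the axes are right-handed (so a half turn about y gives the same grasp; the last joint's range is limited). The gripper opens to 85 mm and grips with 20 to 120 N. Pads are 22 mm wide; open, the fingers measure 114 mm over their backs; the gripper's body (76 mm by 85 mm) begins 54 mm behind the grasp point. The pads swing forward as they close: fully open they stand 13 mm farther back than shut.
Start: joints at [68.033, 14.817, 1.232, 76.415, 0, 81.257], TCP at [125.818, 535.413, 303.879] pointing down, gripper open.
Joint ranges: [-174.27, 174.27], [-52.1, 104.24], [-59.71, 78.15], [-110.17, 111.67], [-87.03, 83.33], [-180, 180]. Speed limits (degrees/s): [127.2, 127.2, 159.86, 180, 180, 180].

INTERFACE

Orientations are given as a 3x3 rotation matrix whose columns are the frame's x, y, z axes.
In Python, from plant import ctrl gives the robot as it stands. The module is installed in compiled form; this text tells all that it offers.
- The arm moves only by the tool send_rows, never from a script. Its argument "increments" is a list of rows, each an object of numbers: "hand": the gripper command: -1 is shut, 1 is fully open, values between are in proportion; "tx", "ty", "tz": the shift along the world's x, y, z in cm; "wx", "wy", "wz": the turn, a rotation vector about the world's x, y, z in rad. In form: [{"hand": .., "tx": .., "ty": .., "tz": .., "wx": .., "wy": .., "wz": ..}, ...]. A call has 1 to 12 rows; each row is the pose to reach, as a shift and turn from the pose commanded when the call began; what a row does not reach only later rows make up. A row lasts 1/8 s, in which the tool goes at most 62.5 mm and 10.7 degrees, less where a joint would pass 70% of its speed; a pose out of reach is approached as far as the arm can. A call with a gripper value outside its range is refused whole. The fingers move at their own pace and stop on an object; "squeeze" is the grip in N (left out, the last holds). Time passes only in rows, so rows that repeat a pose let the fingers close. It gives the time, the measured TCP pose, the force and the opening at its end, in the units of the state.
- ctrl.sense(): the state, without advancing time (a new reading comes with each control period).
- ctrl.snapshot(name): name is "scene" or "top" or "wrist"; returns a dict with "image" (420x560x3 uint8, red, green, blue), "fx", "fy", "cx", "cy" (pixels), "rvec" (rotation vector, rad) and "tvec" (3), from world to camera coordinates, as OpenCV has them. Camera axes: x right, y down, z forward; pixel columns grow to the right and rows downward; lengths in mm; the calibration is good to about 2 mm. A picture is of the moment at which its call begins. There is no depth.
- ctrl.finish_job(): hands the job in, once; it reports no verdict.
The state is a dict: "time": time; "joint_pos": joint angles; "joint_velocities": joint speeds; "tau": joint torques, N m; "tool_pos": TCP position; "ee_rot": TCP orientation; "contact_force": force on the tool from outside, world axes, zero at the start; "ft_torque": the same for the moment, N m; "gripper_width": opening from 0.0 (shut) to 1.0 (fully open).
Only numpy, scipy, OpenCV 4.12 (cv2) and the standard library are available. Lean on these libraries where they do the work, as an engineer would, in place of code of your own. Each camera call takes 0.05 s, during which the arm holds its last target.

## Working session

There is one attempt and no reset: what is moved stays moved. The work goes in short steps, Python scripts to look and compute and a tool call to move; the robot and the scene stay as the last step left them, time stands still between calls to the robot, and variables do not carry over. Pictures are saved under pics/ and viewed, and the job is handed in when it is done.

Besides the shell and the picture viewer there is one more tool, called after ">>>" as name(argument=value, ...) on one line, values as JSON. send_rows: Moves the arm, as the interface text tells. Its arguments: {"type":"object","properties":{"increments":{"type":"array","items":{"type":"object","properties":{"hand":{"type":"number"},"tx":{"type":"number"},"ty":{"type":"number"},"tz":{"type":"number"},"wx":{"type":"number"},"wy":{"type":"number"},"wz":{"type":"number"}}}},"squeeze":{"type":"number"}},"required":["increments"]}

```bash
mkdir -p pics; cat > h.py <<'E'
import numpy as np, cv2
from plant import ctrl
def snap(n,f):
    s=ctrl.snapshot(n); cv2.imwrite(f,s['image'][:,:,::-1]); np.savez(f[:-4]+'.npz',**s); return s
def load(f): return dict(np.load(f))
def K(s): return np.array([[s['fx'],0,s['cx']],[0,s['fy'],s['cy']],[0,0,1.]],float)
def ray(s,u,v,z):
    R=cv2.Rodrigues(np.array(s['rvec'],float))[0];t=np.array(s['tvec'],float).ravel()
    c=-R.T@t; d=R.T@np.linalg.inv(K(s))@np.array([u,v,1.]); return c+d*(z-c[2])/d[2]
def proj(s,P):
    return cv2.projectPoints(np.array(P,float).reshape(-1,3),np.array(s['rvec'],float),np.array(s['tvec'],float),K(s),None)[0].reshape(-1,2)
def crop(f,u0,v0,u1,v1,k,o):
    cv2.imwrite(o,cv2.resize(cv2.imread(f)[v0:v1,u0:u1],None,fx=k,fy=k,interpolation=cv2.INTER_CUBIC))
E
python3 - <<'E'
from h import *
for n in ('scene','top','wrist'):
    s=snap(n,f'pics/{n}0.png'); R=cv2.Rodrigues(s['rvec'])[0]; print(n,-R.T@np.array(s['tvec']).ravel(),s['fx'])
print(ctrl.sense()); print(ctrl.tcp_to_grasp)
E
```

```text
scene [1279.19953423 -347.14604973  752.65644624] 403.1487029951264
top [ 323.02209476   24.24198277 1596.84695022] 536.1535587137812
wrist [ 51.27373269 552.8120819  373.79829144] 338.4132570901741
{'time': 0.15, 'joint_pos': array([ 6.80338611e+01,  1.48428982e+01,  1.20139907e+00,  7.64147641e+01,
       -3.50848973e-04,  8.12559839e+01]), 'joint_velocities': array([ 0.08627077, -0.11304628,  0.14747898, -0.0317711 ,  0.03225883,
        0.19865268]), 'tau': array([ 2.93525627e-03, -5.55975688e+01,  3.44661355e+01,  1.13856883e-02,
       -1.32771106e-04, -2.48579857e-05]), 'tool_pos': array([125.76465428, 535.29963809, 303.42066191]), 'ee_rot': array([[ 2.28726589e-01, -3.61638925e-04, -9.73490635e-01],
       [ 9.73490217e-01, -9.12983339e-04,  2.28726830e-01],
       [-9.71497255e-04, -9.99999518e-01,  1.43228390e-04]]), 'contact_force': array([ 0.37926281, -0.28860012, -0.31927159]), 'ft_torque': array([-0.0208594 ,  0.01473465, -0.03116551]), 'gripper_width': 1.0026469307454355}
53.900000000000006
```

View images.

View pics/scene0.png

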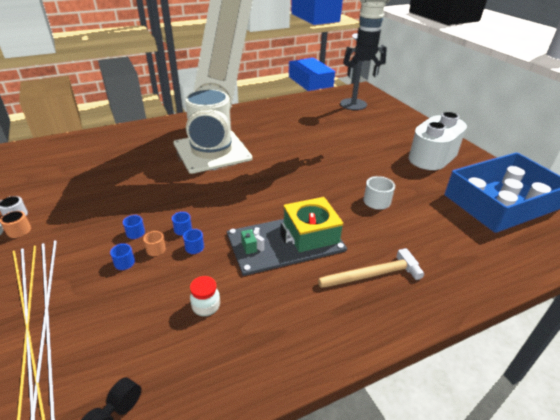

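View pics/top0.png

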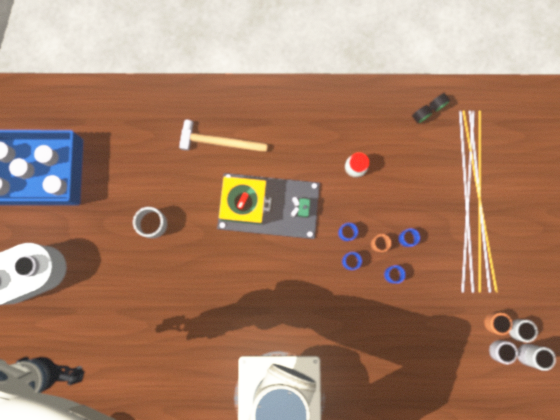

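View pics/wrist0.png

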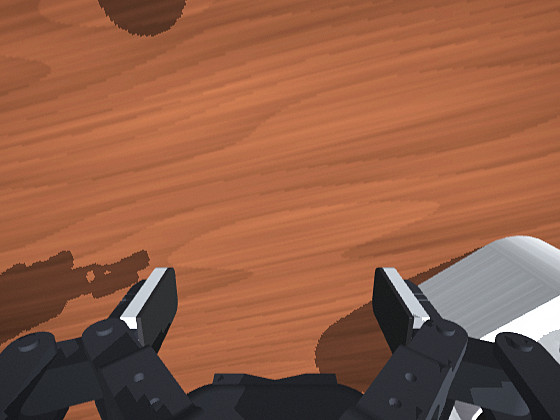

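Top view: an orange ring at (381,243) among four blue rings, and another orange one at (498,323) in a grey group. The clamp is at about (268,206). I'll enlarge all three.

```bash
python3 - <<'E'
from h import *
a=cv2.imread('pics/top0.png');b=cv2.imread('pics/scene0.png')
f=lambda i,u,v,w,h,k:cv2.resize(i[v:v+h,u:u+w],None,fx=k,fy=k,interpolation=cv2.INTER_CUBIC)
o=np.vstack([np.hstack([f(a,335,215,100,75,4),f(a,470,300,100-10,75,4)[:, :360]]),np.hstack([f(b,95,200,120,75,3.2)[:240,:380],f(b,0,180,119,75,3.2)[:240,:380]])]) if 0 else None
x=np.zeros((600,800,3),np.uint8)
def put(im,r,c): x[r:r+im.shape[0],c:c+im.shape[1]]=im
put(f(a,335,215,100,75,4),0,0);put(f(a,470,300,90,75,4),0,400);put(f(b,100,200,100,75,4),300,0);put(f(b,0,180,100,75,4),300,400)
cv2.imwrite('pics/c0.png',x)
crop('pics/top0.png',212,165,332,245,6,'pics/c1.png')
crop('pics/scene0.png',220,190,350,275,6,'pics/c2.png')
E
```

```text
(no output)
```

View pics/c0.png

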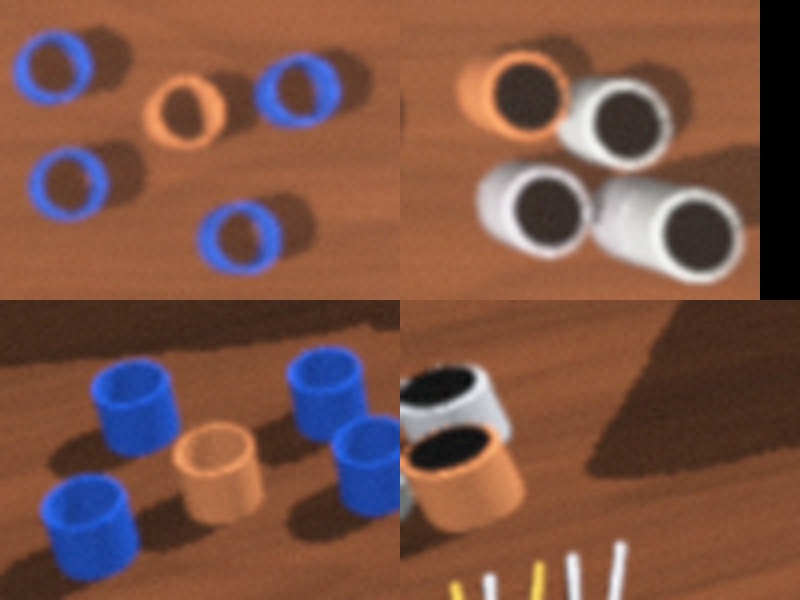

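View pics/c1.png

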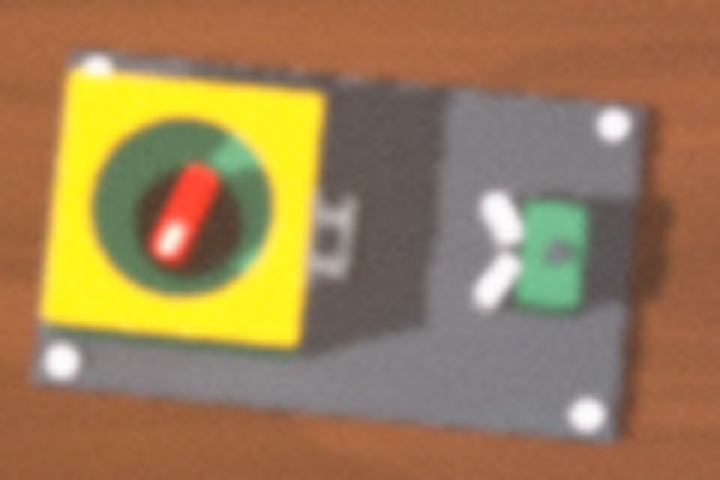

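View pics/c2.png

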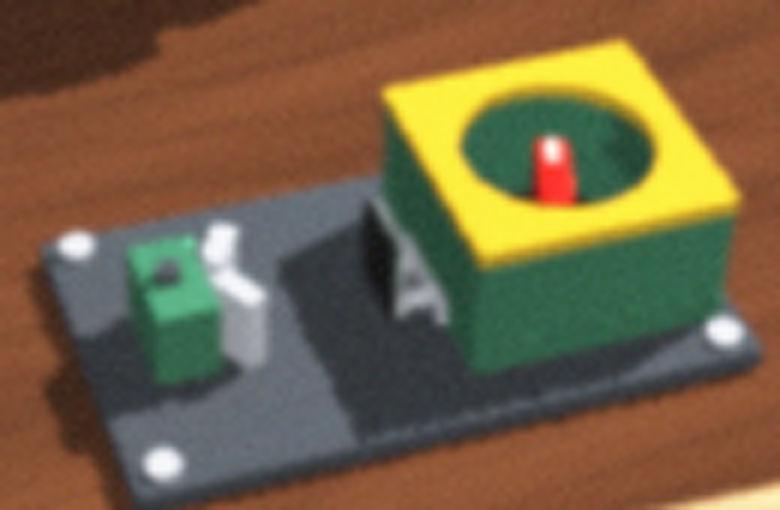

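The collar is the hollow copper ring amid the blue ones at top (381,243). The orange thing at (498,323) is a bigger cup in the pile of grey ones, so it's not the one meant. Next I'll measure.

```bash
python3 - <<'E'
from h import *
s=load('pics/top0.png'.replace('png','npz'));c=load('pics/scene0.npz')
T=lambda x,y,z:ray(s,212+x/6-.4,165+y/6-.4,z)
S=lambda x,y,z:ray(c,220+x/6-.4,190+y/6-.4,z)
# plate top z=12
P=[T(72,52,12),T(648,105,12),T(620,440,12),T(32,382,12)]
print('plate',np.round(P,1),np.mean(P,0))
G=[T(70,67,82),T(326,93,82),T(300,350,82),T(40,320,82)]
print('guard',np.round(G,1),np.mean(G,0))
G2=[S(382,92,82),S(626,40,82),S(742,200,82),S(484,265,82)]
print('guard scene',np.round(G2,1),np.mean(G2,0))
print('hole',T(182,207,82), 'bar ends',T(203,165,66),T(170,265,66))
print('V block',T(585,202,52),T(580,310,52),T(498,212,52),T(487,292,52))
A=np.array(P);d=((A[0]-A[1])+(A[3]-A[2]))/2;print('yaw y axis',np.degrees(np.arctan2(d[1],d[0])),np.linalg.norm(d))
A=np.array(G);d=((A[0]-A[1])+(A[3]-A[2]))/2;print('yaw',np.degrees(np.arctan2(d[1],d[0])),np.linalg.norm(d))
# bolts
B=[T(96,70,14),T(613,125,14),T(587,414,14),T(61,360,14)];print(np.round(B,1),np.mean(B,0));A=np.array(B);d=((A[0]-A[1])+(A[3]-A[2]))/2;print('yaw',np.degrees(np.arctan2(d[1],d[0])))
# collar top ellipse in top crop: c0 center (186,112)/4+(335,215)
print('collar',ray(s,335+186/4-.4,215+110/4-.4,45))
print('collar scene', ray(c,100+214/4,200+(449-300)/4,45))
for x,y in((54,67),(68,184),(298,90),(240,237)): print('blue',ray(s,335+x/4,215+y/4,45))
print('sleeve',ray(s,150,222,65),'jar',ray(s,360,163,70))
print('hammer',ray(s,188,134,20),ray(s,265,148,20))
E
```

```text
plate [[ 650.4  167.9   12. ]
 [ 623.8 -120.9   12. ]
 [ 455.6 -105.2   12. ]
 [ 484.1  185.4   12. ]] [553.47551284  31.79931899  12.        ]
guard [[628.6 162.4  82. ]
 [616.1  39.7  82. ]
 [492.3  51.7  82. ]
 [506.5 175.   82. ]] [560.8933803  107.21211112  82.        ]
guard scene [[499.4  50.9  82. ]
 [509.5 173.4  82. ]
 [631.3 160.   82. ]
 [623.5  38.2  82. ]] [565.93053519 105.62850067  82.        ]
hole [560.78892366 108.18450901  82.        ] bar ends [583.81484245  99.1263176   66.        ] [535.10641385 114.58511637  66.        ]
V block [568.216325   -86.05984525  52.        ] [515.28075164 -83.18265026  52.        ] [563.23928652 -43.70293515  52.        ] [524.01963549 -38.18209632  52.        ]
yaw y axis 84.56807543592392 291.02993558285254
yaw 83.81321123679378 123.67165955469036
[[ 640.8  155.6   14. ]
 [ 613.2 -103.1   14. ]
 [ 468.3  -88.9   14. ]
 [ 494.8  171.1   14. ]] [554.29276594  33.67091289  14.        ]
yaw 84.03964074742045
collar [ 440.83348018 -294.51229753   45.        ]
collar scene [ 444.43666825 -295.98343868   45.        ]
blue [ 470.90180203 -200.36097846   45.        ]
blue [ 386.17640171 -208.886502     45.        ]
blue [ 454.26778792 -377.56812447   45.        ]
blue [ 348.22423836 -332.07753484   45.        ]
sleeve [496.61971716 372.15901855  65.        ] jar [ 669.58027731 -234.06133452   70.        ]
hammer [769.53333766 276.35062714  20.        ] [726.612253    43.43397021  20.        ]
```

>>> send_rows(increments=[{"hand": 0.6,"tx": 37.4,"ty": -42.5,"tz": 0,"wz": 1.7},{"hand": 0.6,"tx": 37.4,"ty": -42.5,"tz": 0,"wz": 1.7},{"hand": 0.6,"tx": 37.4,"ty": -42.5,"tz": 0,"wz": 1.7},{"hand": 0.6,"tx": 37.4,"ty": -42.5,"tz": 0,"wz": 1.7},{"hand": 0.6,"tx": 37.4,"ty": -42.5,"tz": 0,"wz": 1.7},{"hand": 0.6,"tx": 37.4,"ty": -42.5,"tz": 0,"wz": 1.7},{"hand": 0.6,"tx": 37.4,"ty": -42.5,"tz": 0,"wz": 1.7},{"hand": 0.6,"tx": 37.4,"ty": -42.5,"tz": 0,"wz": 1.7},{"hand": 0.6,"tx": 37.4,"ty": -42.5,"tz": 0,"wz": 1.7},{"hand": 0.6,"tx": 37.4,"ty": -42.5,"tz": 0,"wz": 1.7},{"hand": 0.6,"tx": 37.4,"ty": -42.5,"tz": 0,"wz": 1.7},{"hand": 0.6,"tx": 37.4,"ty": -42.5,"tz": 0,"wz": 1.7}])

```text
$.increments[0]: bad value
```

```bash
python3 - <<'E'
from h import *
s=snap('wrist','pics/w1.png'); R=cv2.Rodrigues(s['rvec'])[0]; print(-R.T@s['tvec'].ravel(),R[2])
q=ctrl.sense();print(q['time'],q['joint_pos'],q['tool_pos'],q['ee_rot'][:,0],q['gripper_width'],q['contact_force'],q['ft_torque'])
E
```

```text
[ 51.28014919 552.82800728 373.87789666] [ 0.2923453  -0.07013309 -0.95373769]
0.2 [6.80341118e+01 1.48390390e+01 1.20537502e+00 7.64153094e+01
 1.82085246e-04 8.12548177e+01] [125.76494821 535.31224875 303.4845957 ] [ 2.28702558e-01  9.73495982e-01 -8.44326859e-04] 0.9988546182293253 [-0.77457951  0.11687415 -0.60976544] [-0.00527499  0.01583872 -0.00179708]
```

View pics/w1.png

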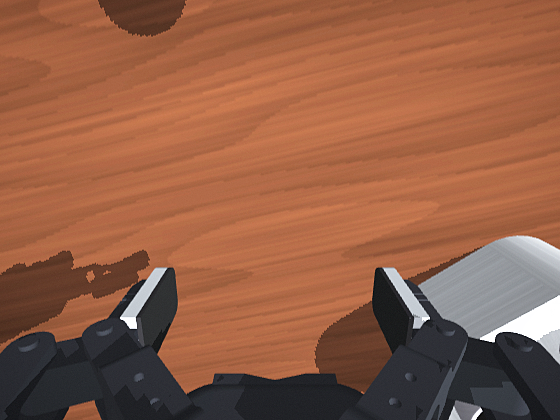

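>>> send_rows(increments=[{"hand": 0.6,"tx": 37.4,"ty": -42.5,"tz": 0,"wx": 0,"wy": 0,"wz": 1.7},{"hand": 0.6,"tx": 37.4,"ty": -42.5,"tz": 0,"wx": 0,"wy": 0,"wz": 1.7},{"hand": 0.6,"tx": 37.4,"ty": -42.5,"tz": 0,"wx": 0,"wy": 0,"wz": 1.7},{"hand": 0.6,"tx": 37.4,"ty": -42.5,"tz": 0,"wx": 0,"wy": 0,"wz": 1.7},{"hand": 0.6,"tx": 37.4,"ty": -42.5,"tz": 0,"wx": 0,"wy": 0,"wz": 1.7},{"hand": 0.6,"tx": 37.4,"ty": -42.5,"tz": 0,"wx": 0,"wy": 0,"wz": 1.7},{"hand": 0.6,"tx": 37.4,"ty": -42.5,"tz": 0,"wx": 0,"wy": 0,"wz": 1.7},{"hand": 0.6,"tx": 37.4,"ty": -42.5,"tz": 0,"wx": 0,"wy": 0,"wz": 1.7},{"hand": 0.6,"tx": 37.4,"ty": -42.5,"tz": 0,"wx": 0,"wy": 0,"wz": 1.7},{"hand": 0.6,"tx": 37.4,"ty": -42.5,"tz": 0,"wx": 0,"wy": 0,"wz": 1.7},{"hand": 0.6,"tx": 37.4,"ty": -42.5,"tz": 0,"wx": 0,"wy": 0,"wz": 1.7},{"hand": 0.6,"tx": 37.4,"ty": -42.5,"tz": 0,"wx": 0,"wy": 0,"wz": 1.7}])

```text
time: 1.7
tool_pos: [500.5, 109.3, 303.3]
ee_rot: [[-0.995, -0.001, -0.104], [0.104, -0.0, -0.995], [0.001, -1.0, 0.0]]
contact_force: [-0.2, 0.0, 0.4]
gripper_width: 0.8
```

```bash
python3 - <<'E'
from h import *
s=snap('wrist','pics/w2.png'); R=cv2.Rodrigues(s['rvec'])[0]; print(-R.T@s['tvec'].ravel(),R[2])
q=ctrl.sense();print(q['time'],q['joint_pos'],q['tool_pos'],q['ee_rot'][:,0],q['gripper_width'],q['contact_force'],q['ft_torque'])
E
```

```text
[493.02277319  32.47427125 373.78962798] [ 0.03003538  0.29938499 -0.95365953]
1.75 [ 3.01583341e+00  1.11114784e+01 -3.76240574e+00  7.51802164e+01
  9.55137116e-03 -8.10278438e+01] [499.80931764 110.08541749 303.50894143] [-9.94600825e-01  1.03770321e-01  9.58677826e-04] 0.7971351621195378 [-0.40963729  0.47371256 -0.5969397 ] [-0.00449537 -0.03510638  0.03052888]
```

View pics/w2.png

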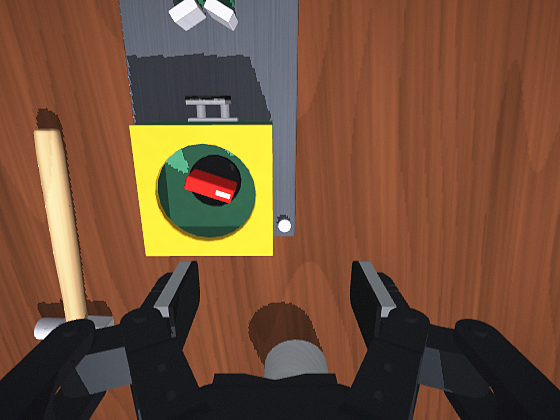

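The wrist view shows the guard at (130–273,125–256), the red bar around (211,186), the jaw front at about (210,97) and the V tips near (185,15)/(225,15). I'll enlarge it.

```bash
python3 - <<'E'
from h import *
crop('pics/w2.png',120,0,300,135,4.4,'pics/c3.png');crop('pics/w2.png',125,118,295,263,4,'pics/c4.png')
E
```

```text
(no output)
```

View pics/c3.png

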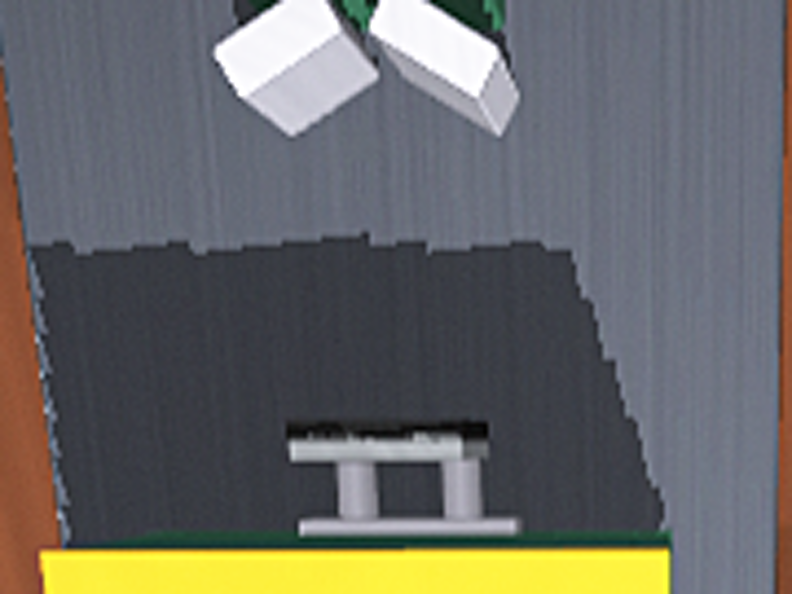

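View pics/c4.png

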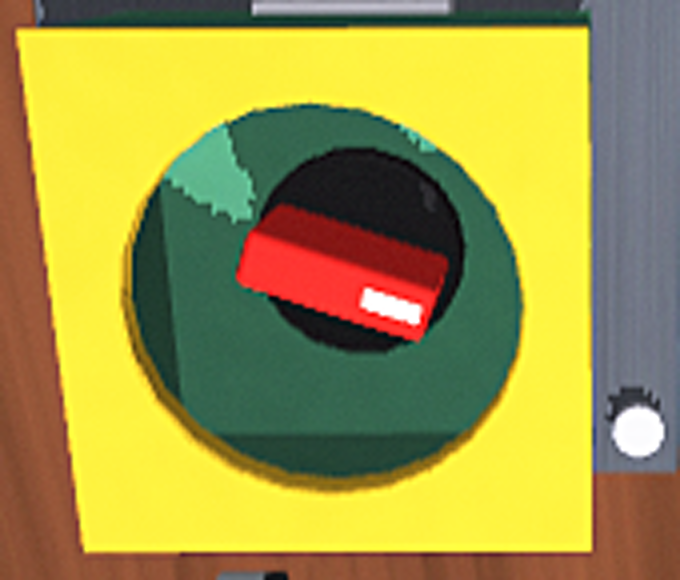

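```bash
python3 - <<'E'
from h import *
s=load('pics/w2.npz')
a=lambda x,y,z:ray(s,120+x/4.4-.4,y/4.4-.4,z)
b=lambda x,y,z:ray(s,125+x/4-.4,118+y/4-.4,z)
G=np.array([b(18,28,82),b(588,28,82),b(592,551,82),b(84,551,82)]);print('guard',G.round(1),G.mean(0))
d=G[3]+G[2]-G[0]-G[1];e=G[0]+G[3]-G[1]-G[2];print(np.degrees(np.arctan2(d[1],d[0])),np.degrees(np.arctan2(e[1],e[0])))
B=np.array([b(252,230,66),b(445,292,66),b(422,342,66),b(238,283,66)]);print('bar',B.round(1),B.mean(0))
d=B[0]+B[3]-B[1]-B[2];print(np.degrees(np.arctan2(d[1],d[0])),np.linalg.norm(d)/2)
print('disc',np.mean([b(256,250,34),b(465,250,34)],0)) 
O=G.mean(0);yd=np.array([np.cos(np.radians(84.1)),np.sin(np.radians(84.1)),0]);xd=np.array([yd[1],-yd[0],0])
O=.5*(O+B.mean(0))-85*yd;print('O',O)
C=lambda p:(np.round((p-O)@xd,1),np.round((p-O)@yd,1))
for n,p in dict(tipL=a(237,97,52),apL=a(340,35,52),tipR=a(478,97,52),apR=a(372,38,52),botL=a(293,135,12),botLa=a(378,75,12),botR=a(500,135,12),jawL=a(288,424,56),jawR=a(488,424,56),plL=a(30,250,12),plR=a(783,250,12)).items(): print(n,C(p))
E
```

```text
guard [[616.1  39.9  82. ]
 [497.1  52.4  82. ]
 [509.1 172.5  82. ]
 [628.7 159.9  82. ]] [562.75130612 106.17879624  82.        ]
84.15906409527094 -6.023200936986318
bar [[579.6  90.7  66. ]
 [537.2 110.1  66. ]
 [544.4 121.7  66. ]
 [585.2 102.8  66. ]] [561.59184811 106.32049673  66.        ]
-24.689522127061874 45.7880455962524
disc [561.85181213 104.82299906  34.        ]
O [553.43421149  21.69990703  74.        ]
tipL (np.float64(24.1), np.float64(-58.7))
apL (np.float64(3.5), np.float64(-69.2))
tipR (np.float64(-22.5), np.float64(-58.6))
apR (np.float64(-2.6), np.float64(-68.7))
botL (np.float64(23.1), np.float64(-59.0))
botLa (np.float64(3.8), np.float64(-70.7))
botR (np.float64(-22.1), np.float64(-59.0))
jawL (np.float64(18.1), np.float64(1.5))
jawR (np.float64(-22.4), np.float64(1.6))
plL (np.float64(83.8), np.float64(-36.0))
plR (np.float64(-84.5), np.float64(-35.7))
```

>>> send_rows(increments=[{"hand": 0.5,"tx": -5.8,"ty": -40.5,"tz": -6,"wx": 0,"wy": 0,"wz": 0},{"hand": 0.5,"tx": -5.8,"ty": -40.5,"tz": -6,"wx": 0,"wy": 0,"wz": 0},{"hand": 0.5,"tx": -5.8,"ty": -40.5,"tz": -6,"wx": 0,"wy": 0,"wz": 0},{"hand": 0.5,"tx": -5.8,"ty": -40.5,"tz": -6,"wx": 0,"wy": 0,"wz": 0},{"hand": 0.5,"tx": -5.8,"ty": -40.5,"tz": -6,"wx": 0,"wy": 0,"wz": 0},{"hand": 0.5,"tx": -5.8,"ty": -40.5,"tz": -6,"wx": 0,"wy": 0,"wz": 0},{"hand": 0.5,"tx": -5.8,"ty": -40.5,"tz": -6,"wx": 0,"wy": 0,"wz": 0},{"hand": 0.5,"tx": -5.8,"ty": -40.5,"tz": -6,"wx": 0,"wy": 0,"wz": 0},{"hand": 0.5,"tx": -5.8,"ty": -40.5,"tz": -6,"wx": 0,"wy": 0,"wz": 0}])

```text
time: 2.88
tool_pos: [441.9, -293.3, 244.0]
ee_rot: [[-0.995, 0.0, -0.101], [0.101, 0.0, -0.995], [0.0, -1.0, -0.0]]
contact_force: [-0.0, 0.1, -0.5]
gripper_width: 0.753
```

```bash
python3 - <<'E'
from h import *
s=snap('wrist','pics/w3.png')
q=ctrl.sense();print(q['time'],q['joint_pos'],q['tool_pos'],q['ee_rot'][:,0],q['gripper_width'])
E
```

```text
2.925 [-4.26172999e+01  1.43274451e+01 -8.26947674e+00  6.74000254e+01
  1.56870605e-02 -1.26855737e+02] [ 442.09302963 -293.08565078  244.19993595] [-9.94948257e-01  1.00388859e-01 -2.06853328e-04] 0.7520017198616523
```

View pics/w3.png

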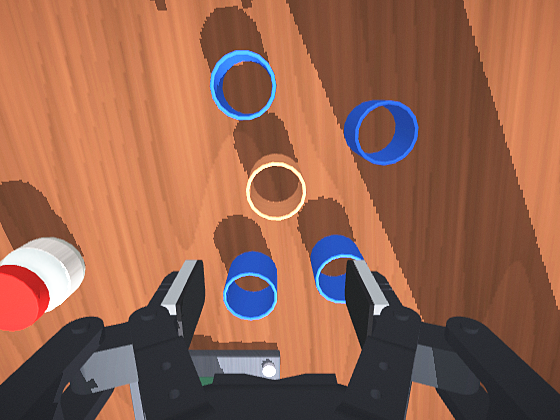

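Collar rim centred at about (276,191), with blue rings at (243,85), (381,132), (250,286) and (345,268).

```bash
python3 - <<'E'
from h import *
s=load('pics/w3.npz')
print(ray(s,275.7,190.5,45)); print(ray(s,246,190,45),ray(s,305.5,191,45))
for u,v in((243,85),(387,132),(250,296),(340,280)):print('blue',ray(s,u,v,45))
E
```

```text
[ 440.76335368 -298.69860993   45.        ]
[ 465.02584419 -301.61210676   45.        ] [ 416.39388208 -295.77370972   45.        ]
blue [ 456.9285544  -382.59176179   45.        ]
blue [ 349.51841062 -336.83452169   45.        ]
blue [ 474.07876983 -202.17541036   45.        ]
blue [ 391.73542987 -210.24040411   45.        ]
```

>>> send_rows(increments=[{"hand": 0.5,"tx": -0.1,"ty": -0.45,"tz": -4,"wx": 0,"wy": 0,"wz": 0},{"hand": 0.5,"tx": -0.1,"ty": -0.45,"tz": -8,"wx": 0,"wy": 0,"wz": 0},{"hand": 0.5,"tx": -0.1,"ty": -0.45,"tz": -12,"wx": 0,"wy": 0,"wz": 0},{"hand": 0.5,"tx": -0.1,"ty": -0.45,"tz": -14.5,"wx": 0,"wy": 0,"wz": 0},{"hand": 0.5,"tx": -0.1,"ty": -0.45,"tz": -16,"wx": 0,"wy": 0,"wz": 0},{"hand": 0.5,"tx": -0.1,"ty": -0.45,"tz": -16.2,"wx": 0,"wy": 0,"wz": 0},{"hand": 0.0,"tx": -0.1,"ty": -0.45,"tz": -16.2,"wx": 0,"wy": 0,"wz": 0},{"hand": -0.2,"tx": -0.1,"ty": -0.45,"tz": -16.2,"wx": 0,"wy": 0,"wz": 0},{"hand": -0.2,"tx": -0.1,"ty": -0.45,"tz": -16.2,"wx": 0,"wy": 0,"wz": 0},{"hand": -0.2,"tx": -0.1,"ty": -0.45,"tz": -16.2,"wx": 0,"wy": 0,"wz": 0}], squeeze=30)

```text
time: 4.18
tool_pos: [441.2, -299.3, 82.9]
ee_rot: [[-0.995, 0.002, -0.101], [0.101, -0.001, -0.995], [-0.002, -1.0, 0.001]]
contact_force: [0.7, 1.8, 7.3]
gripper_width: 0.569
```

```bash
python3 - <<'E'
from h import *
s=snap('wrist','pics/w4.png')
q=ctrl.sense();print(q['time'],q['joint_pos'],q['tool_pos'],q['gripper_width'],q['contact_force'])
E
```

```text
4.225 [-4.31823861e+01  2.24807620e+01 -2.25420159e+01  4.48768539e+01
  2.85274519e-02 -1.27362059e+02] [ 441.25009609 -299.30508647   82.8450503 ] 0.5690825928517155 [0.80537748 2.25261329 6.81187932]
```

View pics/w4.png

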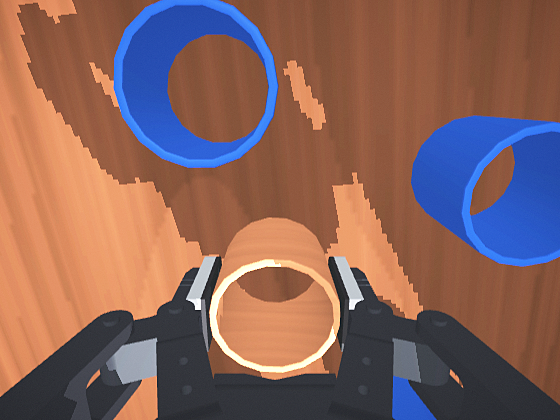

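The collar sits between the pads, rim centred at about (274,316), at an opening of 48 mm. I'll measure its offset from the TCP.

```bash
python3 - <<'E'
from h import *
s=load('pics/w4.npz')
c=ray(s,274,316,45);print(c,ray(s,209,316,45),ray(s,339,316,45),ray(s,274,374,45),ray(s,274,259,45))
p=proj(s,[[441.3+25*np.cos(a),-298+25*np.sin(a),45] for a in np.linspace(0,6.28,9)]);print(p.round(0))
E
```

```text
[ 441.99058513 -299.27612069   45.        ] [ 466.17827849 -301.73364104   45.        ] [ 417.81541812 -296.81987304   45.        ] [ 444.74800867 -272.46784834   45.        ] [ 439.58576476 -322.65630825   45.        ]
[[210. 324.]
 [236. 361.]
 [282. 372.]
 [326. 353.]
 [343. 313.]
 [320. 273.]
 [269. 259.]
 [223. 281.]
 [210. 324.]]
```

>>> send_rows(increments=[{"hand": -0.2,"tx": 0,"ty": 0,"tz": 2,"wx": 0,"wy": 0,"wz": 0},{"hand": -0.2,"tx": 0,"ty": 0,"tz": 6,"wx": 0,"wy": 0,"wz": 0},{"hand": -0.2,"tx": 1,"ty": 3,"tz": 8,"wx": 0,"wy": 0,"wz": 0},{"hand": -0.2,"tx": 3,"ty": 8,"tz": 8,"wx": 0,"wy": 0,"wz": 0},{"hand": -0.2,"tx": 5,"ty": 13,"tz": 8,"wx": 0,"wy": 0,"wz": 0},{"hand": -0.2,"tx": 7,"ty": 18,"tz": 8,"wx": 0,"wy": 0,"wz": 0},{"hand": -0.2,"tx": 9,"ty": 23,"tz": 8,"wx": 0,"wy": 0,"wz": 0},{"hand": -0.2,"tx": 10.5,"ty": 27,"tz": 8,"wx": 0,"wy": 0,"wz": 0},{"hand": -0.2,"tx": 10.9,"ty": 28.35,"tz": 8,"wx": 0,"wy": 0,"wz": 0},{"hand": -0.2,"tx": 10.9,"ty": 28.35,"tz": 8,"wx": 0,"wy": 0,"wz": 0}])

```text
time: 5.48
tool_pos: [549.7, -15.2, 161.8]
ee_rot: [[-0.995, -0.0, -0.1], [0.1, -0.0, -0.995], [0.0, -1.0, 0.0]]
contact_force: [0.1, 0.0, -2.5]
gripper_width: 0.571
```

```bash
python3 - <<'E'
from h import *
s=snap('wrist','pics/w5.png');snap('scene','pics/s5.png');crop('pics/s5.png',210,140,350,275,4.4,'pics/c5.png')
q=ctrl.sense();print(q['time'],q['joint_pos'],q['tool_pos'],q['ee_rot'][:,0],q['gripper_width'],q['contact_force'])
E
```

```text
5.575 [-1.04539184e+01  1.93715932e+01 -1.38075195e+01  5.68394838e+01
 -2.74181361e-02 -9.45962337e+01] [549.49439448 -16.48269977 161.80542691] [-9.94778397e-01  1.02057877e-01  3.61873296e-04] 0.5659138097934873 [-0.06642076 -0.04136331 -2.49610116]
```

View pics/w5.png

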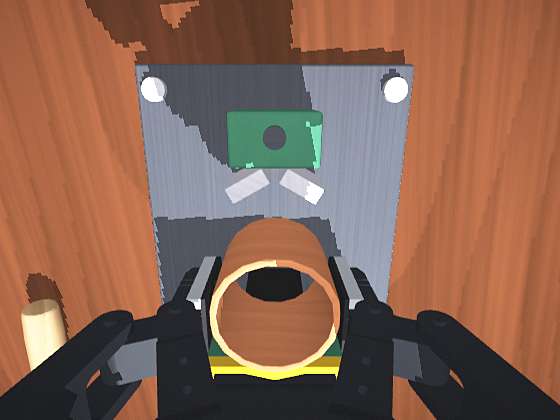

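View pics/c5.png

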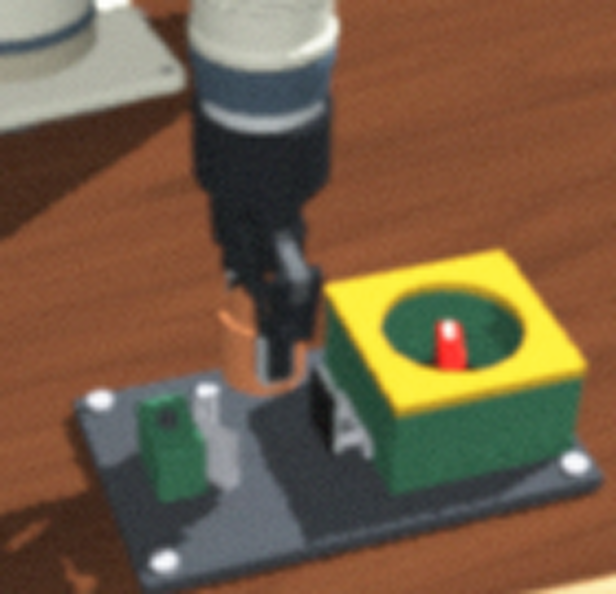

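```bash
python3 - <<'E'
from h import *
s=load('pics/w5.npz'); crop('pics/w5.png',205,100,345,235,5,'pics/c6.png')
q=np.array([549.5,-16.5])
yd=np.array([np.cos(np.radians(84.1)),np.sin(np.radians(84.1)),0]);xd=np.array([yd[1],-yd[0],0])
O=np.array([553.4,21.7,0])
C=lambda p:(np.round((p-O)@xd,1),np.round((p-O)@yd,1))
print('tcp',C(np.array([549.5,-16.5,0])))
z=45+161.8-82.5
print('collar',C((ray(s,274.5,260,z)+ray(s,274.5,375,z))/2),C((ray(s,209,317,z)+ray(s,339,317,z))/2))
for u,v in((233,203),(265,181),(318,204),(284,181)):print(C(ray(s,u,v,52)))
for u,v in((137,67),(411,66)):print('plate',C(ray(s,u,v,12)))
E
```

```text
tcp (np.float64(0.0), np.float64(-38.4))
collar (np.float64(0.6), np.float64(-35.1)) (np.float64(0.8), np.float64(-36.8))
(np.float64(23.7), np.float64(-59.1))
(np.float64(5.8), np.float64(-71.7))
(np.float64(-23.7), np.float64(-58.6))
(np.float64(-4.6), np.float64(-71.7))
plate (np.float64(83.8), np.float64(-132.7))
plate (np.float64(-81.7), np.float64(-133.6))
```

View pics/c6.png

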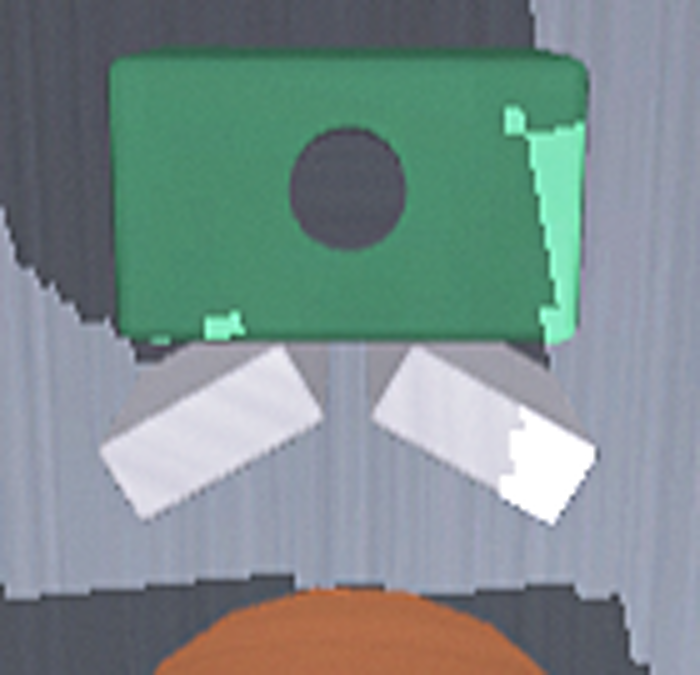

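>>> send_rows(increments=[{"hand": -0.2,"tx": 0,"ty": 0,"tz": -3,"wx": 0,"wy": 0,"wz": 0},{"hand": -0.2,"tx": 0,"ty": 0,"tz": -5,"wx": 0,"wy": 0,"wz": 0},{"hand": -0.2,"tx": 0,"ty": 0,"tz": -6,"wx": 0,"wy": 0,"wz": 0},{"hand": -0.2,"tx": 0,"ty": 0,"tz": -6.4,"wx": 0,"wy": 0,"wz": 0},{"hand": -0.2,"tx": 0,"ty": 0,"tz": -6.6,"wx": 0,"wy": 0,"wz": 0},{"hand": -0.2,"tx": 0,"ty": 0,"tz": -6.65,"wx": 0,"wy": 0,"wz": 0},{"hand": -0.2,"tx": 0,"ty": 0,"tz": -6.65,"wx": 0,"wy": 0,"wz": 0}])

```text
time: 6.45
tool_pos: [550.0, -15.6, 95.8]
ee_rot: [[-0.995, 0.001, -0.101], [0.101, -0.0, -0.995], [-0.001, -1.0, 0.0]]
contact_force: [-0.1, 0.2, -1.7]
gripper_width: 0.567
```

```bash
python3 - <<'E'
from h import *
q=ctrl.sense();print(q['time'],q['tool_pos'],q['gripper_width'],q['contact_force'])
s=snap('scene','pics/s6.png');crop('pics/s6.png',210,150,350,275,4.4,'pics/c7.png')
E
```

```text
6.45 [549.98623554 -15.58983785  95.78523657] 0.567191718526101 [-0.09902434  0.1933217  -1.65179589]
```

View pics/c7.png

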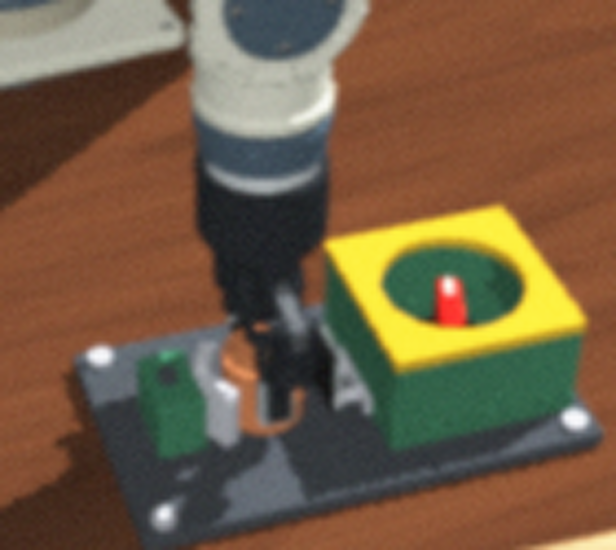

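>>> send_rows(increments=[{"hand": -0.2,"tx": 0,"ty": 0,"tz": -0.1,"wx": 0,"wy": 0,"wz": 0},{"hand": -0.2,"tx": 0,"ty": 0,"tz": -0.1,"wx": 0,"wy": 0,"wz": 0},{"hand": 0.25,"tx": 0,"ty": 0,"tz": -0.1,"wx": 0,"wy": 0,"wz": 0},{"hand": 0.45,"tx": 0,"ty": 0,"tz": -0.1,"wx": 0,"wy": 0,"wz": 0},{"hand": 0.45,"tx": 0,"ty": 0,"tz": -0.1,"wx": 0,"wy": 0,"wz": 0},{"hand": 0.45,"tx": 0,"ty": 0,"tz": -0.1,"wx": 0,"wy": 0,"wz": 0},{"hand": 0.45,"tx": 0,"ty": 0,"tz": 2,"wx": 0,"wy": 0,"wz": 0},{"hand": 0.45,"tx": 0,"ty": 0,"tz": 6,"wx": 0,"wy": 0,"wz": 0},{"hand": 0.45,"tx": 0,"ty": 0,"tz": 10,"wx": 0,"wy": 0,"wz": 0},{"hand": 0.45,"tx": 0,"ty": 0,"tz": 14,"wx": 0,"wy": 0,"wz": 0},{"hand": 0.45,"tx": 0,"ty": 0,"tz": 14,"wx": 0,"wy": 0,"wz": 0}])

```text
time: 7.88
tool_pos: [550.9, -15.8, 238.4]
ee_rot: [[-0.995, 0.006, -0.101], [0.101, -0.001, -0.995], [-0.006, -1.0, 0.0]]
contact_force: [-0.2, -0.5, 0.1]
gripper_width: 0.726
```

```bash
python3 - <<'E'
from h import *
s=snap('wrist','pics/w7.png');snap('scene','pics/s7.png');crop('pics/s7.png',210,180,350,275,4.4,'pics/c8.png')
q=ctrl.sense();print(q['time'],q['joint_pos'],q['tool_pos'],q['gripper_width'],q['contact_force'])
E
```

```text
7.975 [-1.03669707e+01  1.64410039e+01 -6.64966277e+00  6.68925989e+01
  7.19308917e-04 -9.45458692e+01] [549.72329625 -15.57534409 235.2171125 ] 0.7230742679387695 [-0.55011282  0.34186765  0.10585445]
```

View pics/w7.png

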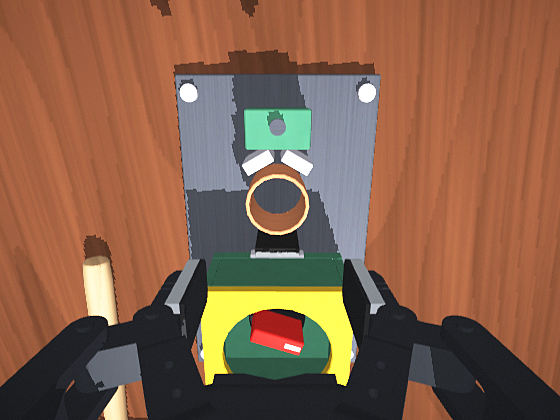

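View pics/c8.png

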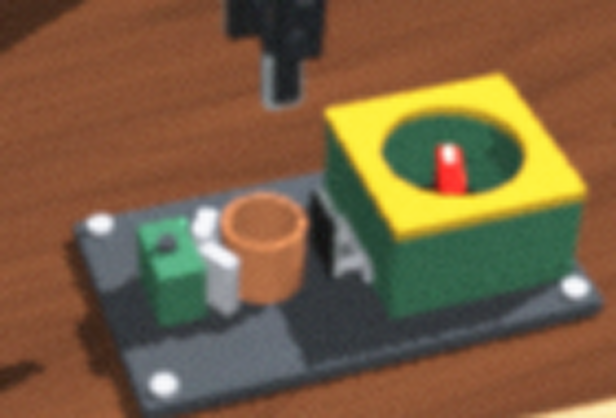

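>>> send_rows(increments=[{"hand": -0.3,"tx": 1.2,"ty": 4,"tz": -1,"wx": 0,"wy": 0,"wz": 0.2},{"hand": -0.3,"tx": 1.2,"ty": 8,"tz": -2,"wx": 0,"wy": 0,"wz": 0.4},{"hand": -0.3,"tx": 1.2,"ty": 12.2,"tz": -3.5,"wx": 0,"wy": 0,"wz": 0.6},{"hand": -0.3,"tx": 1.2,"ty": 12.2,"tz": -3.5,"wx": 0,"wy": 0,"wz": 0.8},{"hand": -0.3,"tx": 1.2,"ty": 12.2,"tz": -3.5,"wx": 0,"wy": 0,"wz": 1.0},{"hand": -0.3,"tx": 1.2,"ty": 12.2,"tz": -3.5,"wx": 0,"wy": 0,"wz": 1.2},{"hand": -0.3,"tx": 1.2,"ty": 12.2,"tz": -3.5,"wx": 0,"wy": 0,"wz": 1.24},{"hand": -0.3,"tx": 1.2,"ty": 12.2,"tz": -3.5,"wx": 0,"wy": 0,"wz": 1.24}])

```text
time: 8.98
tool_pos: [561.3, 106.4, 199.0]
ee_rot: [[-0.42, -0.002, 0.908], [-0.908, -0.0, -0.42], [0.001, -1.0, -0.002]]
contact_force: [0.6, -0.9, -0.3]
gripper_width: 0.351
```

```bash
python3 - <<'E'
from h import *
s0=load('pics/w7.npz');yd=np.array([np.cos(np.radians(84.1)),np.sin(np.radians(84.1)),0]);xd=np.array([yd[1],-yd[0],0]);O=np.array([553.4,21.7,0])
p=(ray(s0,277,174,57)+ray(s0,277,235,57))/2-O;print('collar',p@xd,p@yd)
s=snap('wrist','pics/w8.png');crop('pics/w8.png',180,90,380,250,4,'pics/c9.png')
q=ctrl.sense();print(q['time'],q['joint_pos'],q['tool_pos'],q['ee_rot'],q['gripper_width'],q['contact_force'],q['ft_torque'])
E
```

```text
collar 0.79965282138446 -35.8513136874681
9.025 [ 2.31655174e+00  1.97536752e+01 -7.25212420e+00  6.31108467e+01
 -1.00911987e-03 -1.52758690e+02] [561.38962187 106.3746377  199.21159504] [[-4.21426738e-01 -2.03348272e-03  9.06860171e-01]
 [-9.06861956e-01 -9.98883645e-05 -4.21427791e-01]
 [ 9.47550911e-04 -9.99997927e-01 -1.80199249e-03]] 0.34944483297283346 [ 0.32501277 -0.1551106   0.21197778] [ 0.01496036 -0.04642135 -0.03980276]
```

View pics/w8.png

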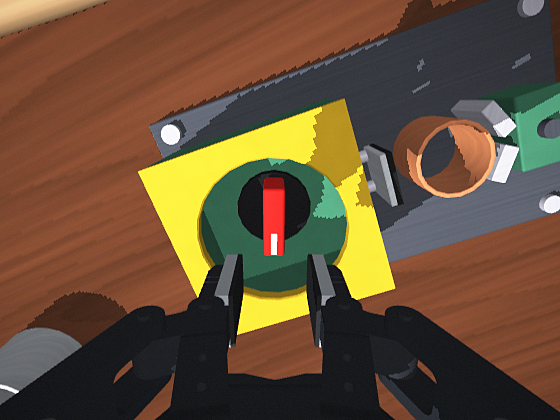

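View pics/c9.png

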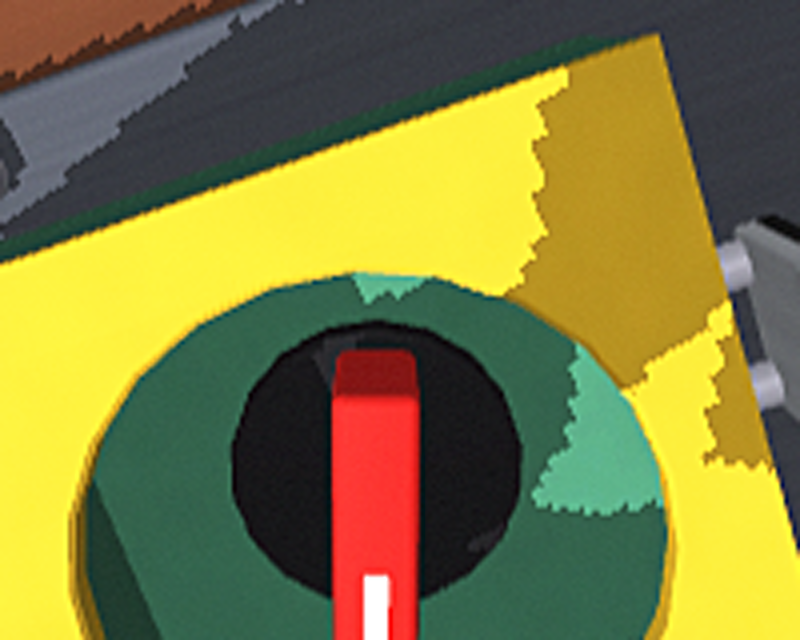

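```bash
python3 - <<'E'
from h import *
s=load('pics/w8.npz')
B=np.array([ray(s,u,v,66) for u,v in((263.5,189),(284,189),(285,255.5),(264,255.5))]);print(B.round(1),B.mean(0))
d=(B[0]+B[1]-B[2]-B[3]);print(np.degrees(np.arctan2(d[1],d[0])),np.linalg.norm(d)/2)
E
```

```text
[[586.  102.3  66. ]
 [580.6  90.8  66. ]
 [539.  108.9  66. ]
 [544.8 121.5  66. ]] [562.59363482 105.90680553  66.        ]
-24.265344223744712 45.41814988383018
```

>>> send_rows(increments=[{"hand": -0.3,"tx": 0.05,"ty": -0.03,"tz": -2,"wx": 0,"wy": 0,"wz": 0},{"hand": -0.3,"tx": 0.05,"ty": -0.03,"tz": -4,"wx": 0,"wy": 0,"wz": 0},{"hand": -0.3,"tx": 0.05,"ty": -0.03,"tz": -5.5,"wx": 0,"wy": 0,"wz": 0},{"hand": -0.3,"tx": 0.05,"ty": -0.03,"tz": -6.5,"wx": 0,"wy": 0,"wz": 0},{"hand": -0.3,"tx": 0.05,"ty": -0.03,"tz": -7.5,"wx": 0,"wy": 0,"wz": 0},{"hand": -0.3,"tx": 0.05,"ty": -0.03,"tz": -8.2,"wx": 0,"wy": 0,"wz": 0},{"hand": -0.3,"tx": 0.05,"ty": -0.03,"tz": -8.6,"wx": 0,"wy": 0,"wz": 0},{"hand": -0.3,"tx": 0.05,"ty": -0.03,"tz": -8.6,"wx": 0,"wy": 0,"wz": 0}])

```text
time: 10.02
tool_pos: [562.3, 106.1, 114.3]
ee_rot: [[-0.419, -0.0, 0.908], [-0.908, -0.0, -0.419], [0.0, -1.0, -0.0]]
contact_force: [0.2, -1.2, -0.2]
gripper_width: 0.352
```

```bash
cat > st.py <<'E'
from h import *
q=ctrl.sense();r=q['ee_rot'];print(round(q['time'],2),'j6',q['joint_pos'][5].round(1),q['tool_pos'].round(2),'yaw',round(float(np.degrees(np.arctan2(r[1,0],r[0,0]))%360),2),'w',round(float(q['gripper_width']),3),'F',q['contact_force'].round(2),'M',q['ft_torque'].round(3))
E
python3 st.py; python3 - <<'E'
from h import *
s=snap('wrist','pics/w9.png');snap('scene','pics/s9.png');crop('pics/s9.png',210,150,350,275,4.4,'pics/c10.png')
E
```

```text
10.03 j6 -152.9 [562.33 106.1  114.31] yaw 245.22 w 0.352 F [ 0.22 -1.19 -0.25] M [-0.009  0.028  0.011]
```

View pics/w9.png

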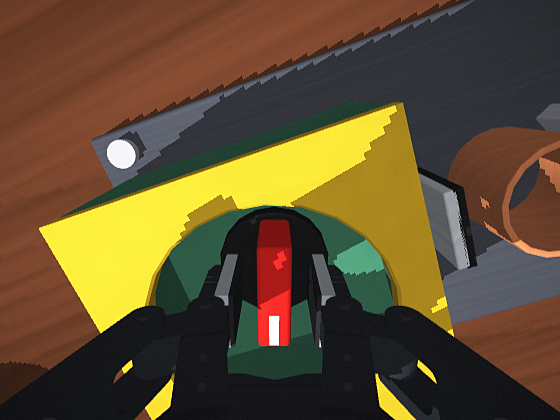

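View pics/c10.png

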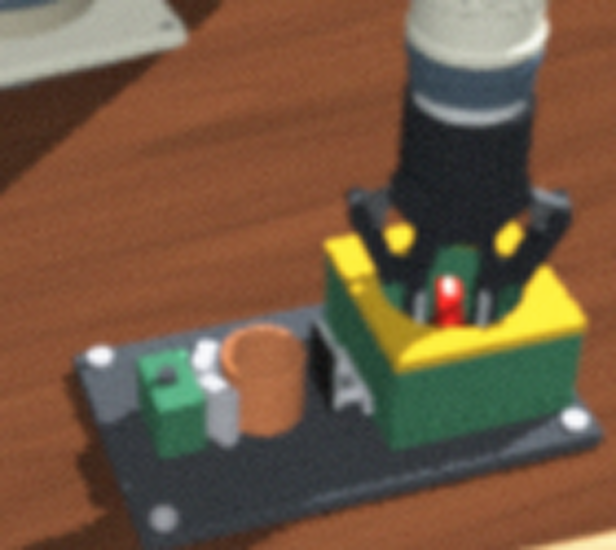

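>>> send_rows(increments=[{"hand": -0.6,"tx": 0,"ty": 0,"tz": 0,"wx": 0,"wy": 0,"wz": 0},{"hand": -0.8,"tx": 0,"ty": 0,"tz": 0,"wx": 0,"wy": 0,"wz": 0},{"hand": -0.9,"tx": 0,"ty": 0,"tz": 0,"wx": 0,"wy": 0,"wz": 0},{"hand": -0.9,"tx": 0,"ty": 0,"tz": 0,"wx": 0,"wy": 0,"wz": 0},{"hand": -0.9,"tx": 0,"ty": 0,"tz": 0,"wx": 0,"wy": 0,"wz": 0}], squeeze=40)

```text
time: 10.75
tool_pos: [562.5, 106.2, 114.8]
ee_rot: [[-0.419, 0.001, 0.908], [-0.908, 0.0, -0.419], [-0.001, -1.0, 0.001]]
contact_force: [-0.1, 0.9, 5.5]
gripper_width: 0.153
```

```bash
python3 st.py
```

```text
10.75 j6 -152.9 [562.53 106.23 114.8 ] yaw 245.23 w 0.153 F [-0.13  0.86  5.51] M [ 0.278  0.107 -0.129]
```

>>> send_rows(increments=[{"hand": -0.9,"tx": 0,"ty": 0,"tz": 0,"wx": 0,"wy": 0,"wz": -0.05},{"hand": -0.9,"tx": 0,"ty": 0,"tz": 0,"wx": 0,"wy": 0,"wz": -0.1},{"hand": -0.9,"tx": 0,"ty": 0,"tz": 0,"wx": 0,"wy": 0,"wz": -0.15},{"hand": -0.9,"tx": 0,"ty": 0,"tz": 0,"wx": 0,"wy": 0,"wz": -0.2}])

```text
time: 11.25
tool_pos: [562.5, 106.2, 114.8]
ee_rot: [[-0.592, 0.001, 0.806], [-0.806, 0.0, -0.592], [-0.001, -1.0, 0.001]]
contact_force: [-1.2, 1.7, 5.6]
gripper_width: 0.156
```

```bash
python3 st.py
```

```text
11.25 j6 -141.4 [562.51 106.22 114.8 ] yaw 233.7 w 0.156 F [-1.19  1.75  5.65] M [0.264 0.18  0.218]
```

>>> send_rows(increments=[{"hand": -0.9,"tx": 0,"ty": 0,"tz": 0,"wx": 0,"wy": 0,"wz": -0.06},{"hand": -0.9,"tx": 0,"ty": 0,"tz": 0,"wx": 0,"wy": 0,"wz": -0.12},{"hand": -0.9,"tx": 0,"ty": 0,"tz": 0,"wx": 0,"wy": 0,"wz": -0.18},{"hand": -0.9,"tx": 0,"ty": 0,"tz": 0,"wx": 0,"wy": 0,"wz": -0.24},{"hand": -0.9,"tx": 0,"ty": 0,"tz": 0,"wx": 0,"wy": 0,"wz": -0.3},{"hand": -0.9,"tx": 0,"ty": 0,"tz": 0,"wx": 0,"wy": 0,"wz": -0.36},{"hand": -0.9,"tx": 0,"ty": 0,"tz": 0,"wx": 0,"wy": 0,"wz": -0.38},{"hand": -0.9,"tx": 0,"ty": 0,"tz": 0,"wx": 0,"wy": 0,"wz": -0.4}])

```text
time: 12.25
tool_pos: [562.5, 106.2, 114.8]
ee_rot: [[-0.859, 0.001, 0.513], [-0.513, 0.0, -0.859], [-0.001, -1.0, 0.0]]
contact_force: [-0.5, 1.6, 6.4]
gripper_width: 0.154
```

```bash
python3 st.py; python3 - <<'E'
from h import *
snap('scene','pics/s10.png');crop('pics/s10.png',210,150,350,275,4.4,'pics/c11.png');snap('wrist','pics/w10.png')
E
```

```text
12.25 j6 -118.5 [562.47 106.22 114.8 ] yaw 210.84 w 0.154 F [-0.52  1.58  6.42] M [0.265 0.141 0.146]
```

View pics/c11.png

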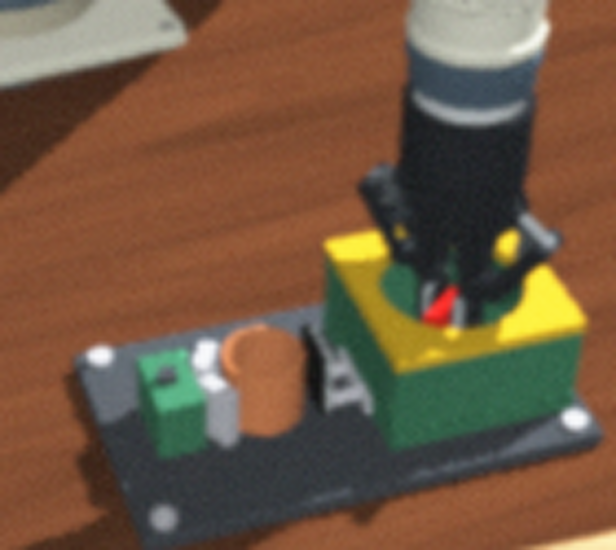

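View pics/w10.png

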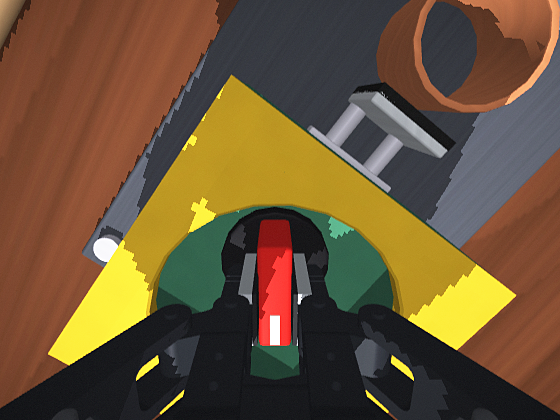

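>>> send_rows(increments=[{"hand": -0.9,"tx": 0,"ty": 0,"tz": 0,"wx": 0,"wy": 0,"wz": -0.05},{"hand": -0.9,"tx": 0,"ty": 0,"tz": 0,"wx": 0,"wy": 0,"wz": -0.1},{"hand": -0.9,"tx": 0,"ty": 0,"tz": 0,"wx": 0,"wy": 0,"wz": -0.15},{"hand": -0.9,"tx": 0,"ty": 0,"tz": 0,"wx": 0,"wy": 0,"wz": -0.2},{"hand": -0.9,"tx": 0,"ty": 0,"tz": 0,"wx": 0,"wy": 0,"wz": -0.25},{"hand": -0.9,"tx": 0,"ty": 0,"tz": 0,"wx": 0,"wy": 0,"wz": -0.3},{"hand": -0.9,"tx": 0,"ty": 0,"tz": 0,"wx": 0,"wy": 0,"wz": -0.35},{"hand": -0.9,"tx": 0,"ty": 0,"tz": 0,"wx": 0,"wy": 0,"wz": -0.4},{"hand": -0.9,"tx": 0,"ty": 0,"tz": 0,"wx": 0,"wy": 0,"wz": -0.45},{"hand": -0.9,"tx": 0,"ty": 0,"tz": 0,"wx": 0,"wy": 0,"wz": -0.47}])

```text
time: 13.6
tool_pos: [562.4, 106.2, 114.8]
ee_rot: [[-0.998, 0.001, 0.068], [-0.068, 0.0, -0.998], [-0.001, -1.0, -0.0]]
contact_force: [-1.7, 0.6, 6.5]
gripper_width: 0.155
```

```bash
python3 st.py;python3 - <<'E'
from h import *
m=[]
for i in range(10):
    ctrl.snapshot('top'); m.append(ctrl.sense()['ft_torque'][2])
print(np.round(m,3)); snap('wrist','pics/w11.png')
E
python3 st.py
```

```text
13.6 j6 -91.6 [562.44 106.19 114.79] yaw 183.88 w 0.155 F [-1.74  0.64  6.5 ] M [0.286 0.22  0.192]
[ 0.084  0.071  0.04   0.084 -0.007  0.048  0.022  0.036  0.021  0.03 ]
14.15 j6 -91.6 [562.44 106.21 114.8 ] yaw 183.93 w 0.157 F [-0.64  0.89  5.63] M [ 0.305  0.25  -0.006]
```

View pics/w11.png

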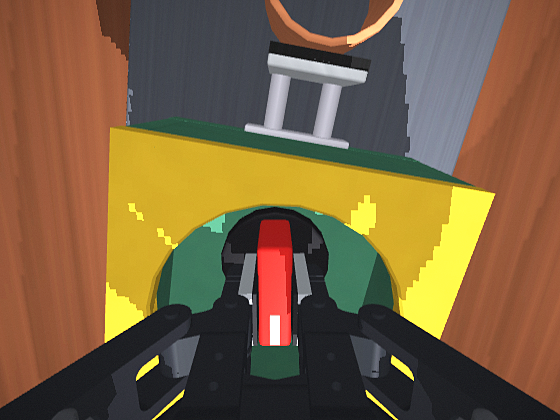

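>>> send_rows(increments=[{"hand": -0.9,"tx": 0,"ty": 0,"tz": 0,"wx": 0,"wy": 0,"wz": -0.04},{"hand": -0.9,"tx": 0,"ty": 0,"tz": 0,"wx": 0,"wy": 0,"wz": -0.08},{"hand": -0.9,"tx": 0,"ty": 0,"tz": 0,"wx": 0,"wy": 0,"wz": -0.12},{"hand": -0.9,"tx": 0,"ty": 0,"tz": 0,"wx": 0,"wy": 0,"wz": -0.16},{"hand": -0.9,"tx": 0,"ty": 0,"tz": 0,"wx": 0,"wy": 0,"wz": -0.2}])

```text
time: 14.78
tool_pos: [562.4, 106.2, 114.8]
ee_rot: [[-0.991, 0.001, -0.132], [0.132, 0.0, -0.991], [-0.001, -1.0, -0.0]]
contact_force: [-1.3, 1.8, 6.4]
gripper_width: 0.155
```

```bash
python3 st.py
```

```text
14.78 j6 -80.1 [562.42 106.23 114.81] yaw 172.41 w 0.155 F [-1.32  1.85  6.44] M [0.211 0.259 0.213]
```

>>> send_rows(increments=[{"hand": -0.9,"tx": 0,"ty": 0,"tz": 0,"wx": 0,"wy": 0,"wz": -0.03},{"hand": -0.9,"tx": 0,"ty": 0,"tz": 0,"wx": 0,"wy": 0,"wz": -0.06}])

```text
time: 15.02
tool_pos: [562.4, 106.2, 114.8]
ee_rot: [[-0.982, 0.001, -0.191], [0.191, 0.0, -0.982], [-0.001, -1.0, -0.0]]
contact_force: [-2.0, 0.9, 6.2]
gripper_width: 0.153
```

```bash
python3 st.py
```

```text
15.03 j6 -76.7 [562.39 106.22 114.79] yaw 168.99 w 0.153 F [-2.    0.87  6.25] M [0.268 0.276 0.162]
```

>>> send_rows(increments=[{"hand": -0.9,"tx": 0,"ty": 0,"tz": 0,"wx": 0,"wy": 0,"wz": -0.03},{"hand": -0.9,"tx": 0,"ty": 0,"tz": 0,"wx": 0,"wy": 0,"wz": -0.06}])

```text
time: 15.28
tool_pos: [562.4, 106.2, 114.8]
ee_rot: [[-0.968, 0.001, -0.249], [0.249, 0.0, -0.968], [-0.0, -1.0, -0.0]]
contact_force: [-1.2, 0.6, 6.0]
gripper_width: 0.154
```

```bash
python3 st.py; python3 - <<'E'
from h import *
snap('scene','pics/s12.png');snap('wrist','pics/w12.png');crop('pics/s12.png',210,180,350,275,4.4,'pics/c12.png');snap('top','pics/t12.png');crop('pics/t12.png',212,165,332,245,6,'pics/c12t.png')
E
```

```text
15.28 j6 -73.3 [562.39 106.22 114.79] yaw 165.56 w 0.154 F [-1.23  0.6   5.96] M [0.291 0.267 0.238]
```

View pics/c12.png

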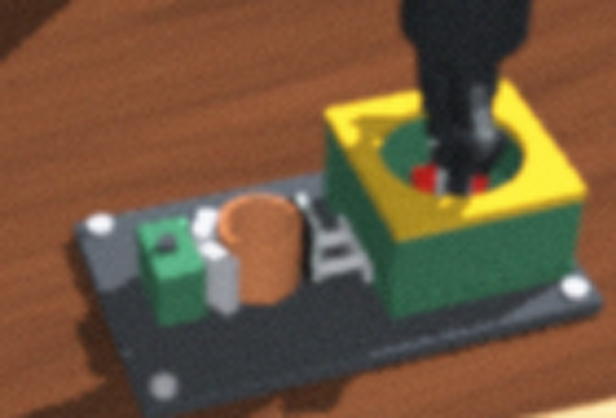

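View pics/w12.png

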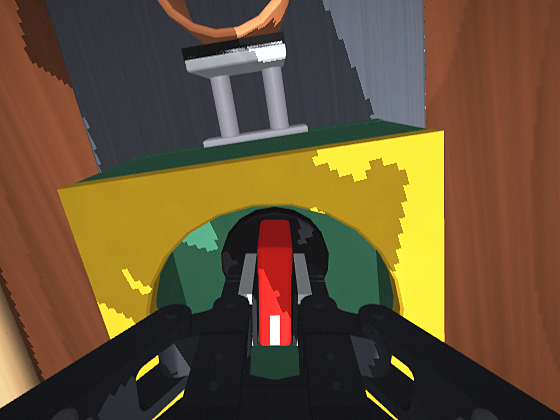

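View pics/c12t.png

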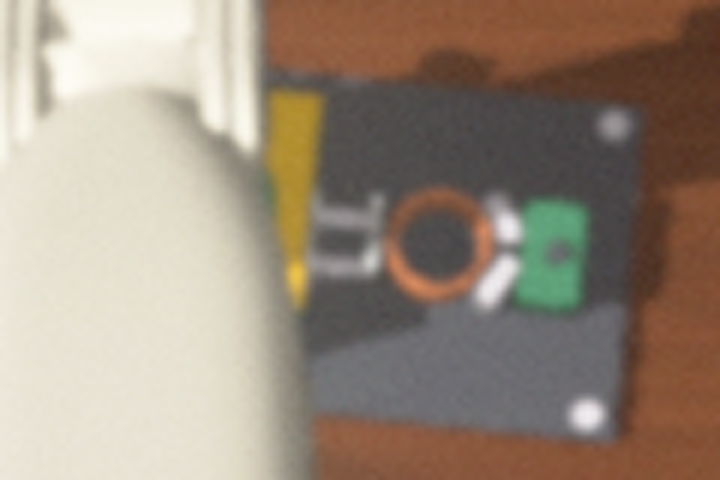

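>>> send_rows(increments=[{"hand": -0.9,"tx": 0,"ty": 0,"tz": 0,"wx": 0,"wy": 0,"wz": -0.025},{"hand": -0.9,"tx": 0,"ty": 0,"tz": 0,"wx": 0,"wy": 0,"wz": -0.05}])

```text
time: 15.68
tool_pos: [562.4, 106.2, 114.8]
ee_rot: [[-0.955, 0.001, -0.297], [0.297, 0.0, -0.955], [-0.001, -1.0, -0.0]]
contact_force: [-1.0, 1.2, 6.4]
gripper_width: 0.154
```

```bash
python3 st.py
```

```text
15.68 j6 -70.4 [562.41 106.23 114.81] yaw 162.7 w 0.154 F [-0.96  1.19  6.44] M [0.207 0.25  0.166]
```

>>> send_rows(increments=[{"hand": -0.9,"tx": 0,"ty": 0,"tz": 0,"wx": 0,"wy": 0,"wz": -0.025}])

```text
time: 15.8
tool_pos: [562.4, 106.2, 114.8]
ee_rot: [[-0.947, 0.001, -0.321], [0.321, 0.0, -0.947], [-0.001, -1.0, -0.0]]
contact_force: [-0.9, 0.9, 6.7]
gripper_width: 0.157
```

```bash
python3 st.py
```

```text
15.8 j6 -69.0 [562.4  106.23 114.81] yaw 161.27 w 0.157 F [-0.92  0.86  6.72] M [0.25  0.225 0.262]
```

>>> send_rows(increments=[{"hand": -0.9,"tx": 0,"ty": 0,"tz": 0,"wx": 0,"wy": 0,"wz": -0.025}])

```text
time: 15.92
tool_pos: [562.4, 106.2, 114.8]
ee_rot: [[-0.939, 0.001, -0.345], [0.345, 0.0, -0.939], [-0.0, -1.0, -0.0]]
contact_force: [-0.6, -0.1, 5.6]
gripper_width: 0.151
```

```bash
python3 st.py
```

```text
15.93 j6 -67.5 [562.39 106.25 114.8 ] yaw 159.84 w 0.151 F [-0.56 -0.11  5.6 ] M [0.31  0.298 0.216]
```

```bash
python3 - <<'E'
from h import *
yd=np.array([np.cos(np.radians(84.1)),np.sin(np.radians(84.1)),0]);xd=np.array([yd[1],-yd[0],0]);O=np.array([553.4,21.7,0])
C=lambda p:(np.round((p-O)@xd,1),np.round((p-O)@yd,1))
s=load('pics/t12.npz');T=lambda x,y,z:ray(s,212+x/6-.4,165+y/6-.4,z)
print('rim',C(T(440,244,57)),C(T(384,240,57)),C(T(496,248,57)),'Vtips',C(T(487,200,52)),C(T(478,300,52)),'apex',C(T(522,252,52)))
E
```

```text
rim (np.float64(-2.8), np.float64(-37.5)) (np.float64(-3.7), np.float64(-10.4)) (np.float64(-1.9), np.float64(-64.7)) Vtips (np.float64(21.8), np.float64(-58.1)) (np.float64(-27.4), np.float64(-58.6)) apex (np.float64(-1.8), np.float64(-77.6))
```

>>> send_rows(increments=[{"hand": -0.9,"tx": 0,"ty": 0,"tz": 0,"wx": 0,"wy": 0,"wz": -0.025}])

```text
time: 16.05
tool_pos: [562.4, 106.2, 114.8]
ee_rot: [[-0.93, 0.001, -0.368], [0.368, 0.0, -0.93], [-0.0, -1.0, -0.0]]
contact_force: [-1.8, 0.8, 5.5]
gripper_width: 0.157
```

```bash
python3 st.py
```

```text
16.05 j6 -66.1 [562.39 106.23 114.8 ] yaw 158.4 w 0.157 F [-1.78  0.8   5.55] M [0.291 0.256 0.242]
```

>>> send_rows(increments=[{"hand": -0.9,"tx": 0,"ty": 0,"tz": 0,"wx": 0,"wy": 0,"wz": -0.025}])

```text
time: 16.18
tool_pos: [562.4, 106.2, 114.8]
ee_rot: [[-0.92, 0.001, -0.391], [0.391, 0.0, -0.92], [-0.0, -1.0, -0.0]]
contact_force: [-1.0, 1.1, 6.1]
gripper_width: 0.156
```

```bash
python3 st.py
```

```text
16.18 j6 -64.7 [562.39 106.23 114.81] yaw 156.97 w 0.156 F [-1.03  1.13  6.09] M [0.269 0.318 0.219]
```

>>> send_rows(increments=[{"hand": -0.9,"tx": 0,"ty": 0,"tz": 0,"wx": 0,"wy": 0,"wz": -0.025}])

```text
time: 16.3
tool_pos: [562.4, 106.2, 114.8]
ee_rot: [[-0.91, 0.001, -0.414], [0.414, 0.0, -0.91], [-0.0, -1.0, -0.0]]
contact_force: [-0.1, 0.6, 6.0]
gripper_width: 0.153
```

```bash
python3 st.py
```

```text
16.3 j6 -63.2 [562.38 106.24 114.79] yaw 155.54 w 0.153 F [-0.08  0.63  5.98] M [0.251 0.272 0.204]
```

>>> send_rows(increments=[{"hand": -0.9,"tx": 0,"ty": 0,"tz": 0,"wx": 0,"wy": 0,"wz": -0.025}])

```text
time: 16.42
tool_pos: [562.4, 106.2, 114.8]
ee_rot: [[-0.9, 0.001, -0.437], [0.437, 0.0, -0.9], [-0.0, -1.0, -0.0]]
contact_force: [-1.1, 0.9, 5.6]
gripper_width: 0.153
```

```bash
python3 st.py; python3 - <<'E'
from h import *
a=snap('scene','pics/s13.png');t=snap('top','pics/t13.png');snap('wrist','pics/w13.png')
x=np.zeros((600,800,3),np.uint8)
f=lambda n,u,v,w,h,k:cv2.resize(cv2.imread(n)[v:v+h,u:u+w],None,fx=k,fy=k,interpolation=cv2.INTER_CUBIC)
x[:300,:400]=f('pics/s12.png',240,210,50,37,8)[:300,:400] if 0 else cv2.resize(f('pics/s12.png',240,210,50,38,8),(400,300))
x[:300,400:]=cv2.resize(f('pics/s13.png',240,210,50,38,8),(400,300))
x[300:,:400]=cv2.resize(f('pics/t12.png',265,190,50,38,8),(400,300))
x[300:,400:]=cv2.resize(f('pics/t13.png',265,190,50,38,8),(400,300))
cv2.imwrite('pics/c13.png',x)
E
```

```text
16.43 j6 -61.8 [562.39 106.23 114.81] yaw 154.11 w 0.153 F [-1.12  0.93  5.56] M [0.255 0.229 0.243]
```

View pics/c13.png

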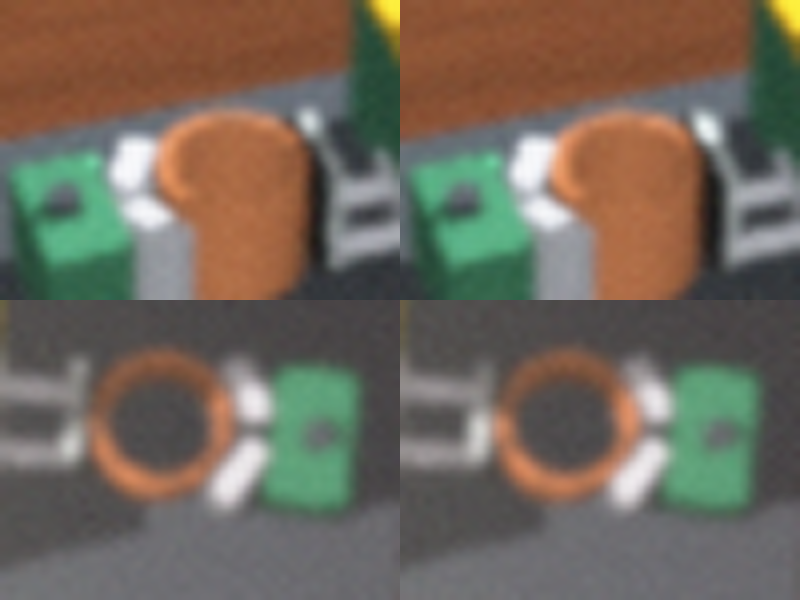

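>>> send_rows(increments=[{"hand": -0.9,"tx": 0,"ty": 0,"tz": 0,"wx": 0,"wy": 0,"wz": -0.02},{"hand": -0.9,"tx": 0,"ty": 0,"tz": 0,"wx": 0,"wy": 0,"wz": -0.04}])

```text
time: 16.82
tool_pos: [562.4, 106.2, 114.8]
ee_rot: [[-0.882, 0.001, -0.472], [0.472, 0.0, -0.882], [-0.0, -1.0, -0.0]]
contact_force: [-0.5, 1.0, 5.5]
gripper_width: 0.157
```

```bash
python3 st.py
```

```text
16.82 j6 -59.5 [562.4  106.22 114.84] yaw 151.82 w 0.157 F [-0.45  1.01  5.54] M [0.275 0.31  0.209]
```

>>> send_rows(increments=[{"hand": -0.9,"tx": 0,"ty": 0,"tz": 0,"wx": 0,"wy": 0,"wz": -0.02}])

```text
time: 16.95
tool_pos: [562.4, 106.2, 114.8]
ee_rot: [[-0.872, 0.001, -0.49], [0.49, 0.0, -0.872], [-0.0, -1.0, -0.0]]
contact_force: [-1.3, 2.1, 6.2]
gripper_width: 0.155
```

```bash
python3 st.py
```

```text
16.95 j6 -58.4 [562.39 106.24 114.81] yaw 150.68 w 0.155 F [-1.27  2.14  6.24] M [0.275 0.283 0.228]
```

>>> send_rows(increments=[{"hand": -0.9,"tx": 0,"ty": 0,"tz": 0,"wx": 0,"wy": 0,"wz": -0.02}])

```text
time: 17.08
tool_pos: [562.4, 106.2, 114.8]
ee_rot: [[-0.862, 0.001, -0.507], [0.507, 0.0, -0.862], [-0.0, -1.0, -0.0]]
contact_force: [-1.2, 1.8, 5.8]
gripper_width: 0.156
```

```bash
python3 st.py
```

```text
17.07 j6 -57.2 [562.39 106.22 114.8 ] yaw 149.53 w 0.156 F [-1.16  1.78  5.76] M [0.291 0.281 0.168]
```

>>> send_rows(increments=[{"hand": -0.9,"tx": 0,"ty": 0,"tz": 0,"wx": 0,"wy": 0,"wz": -0.02}])

```text
time: 17.2
tool_pos: [562.4, 106.2, 114.8]
ee_rot: [[-0.852, 0.001, -0.524], [0.524, 0.0, -0.852], [-0.0, -1.0, -0.0]]
contact_force: [-1.3, 0.8, 6.3]
gripper_width: 0.154
```

```bash
python3 st.py
```

```text
17.2 j6 -56.1 [562.37 106.24 114.8 ] yaw 148.39 w 0.154 F [-1.29  0.81  6.33] M [0.273 0.239 0.224]
```

```bash
sed -i "s/'M',q/'tau6',q['tau'][5].round(4),'M',q/" st.py; python3 st.py
```

```text
17.2 j6 -56.1 [562.37 106.24 114.8 ] yaw 148.39 w 0.154 F [-1.29  0.81  6.33] tau6 -0.0615 M [0.273 0.239 0.224]
```

>>> send_rows(increments=[{"hand": -0.9,"tx": 0,"ty": 0,"tz": 0,"wx": 0,"wy": 0,"wz": -0.02}])

```text
time: 17.32
tool_pos: [562.4, 106.2, 114.8]
ee_rot: [[-0.841, 0.001, -0.541], [0.541, 0.0, -0.841], [-0.0, -1.0, -0.0]]
contact_force: [-1.3, 1.9, 6.3]
gripper_width: 0.154
```

```bash
python3 st.py
```

```text
17.32 j6 -54.9 [562.37 106.24 114.81] yaw 147.24 w 0.154 F [-1.26  1.86  6.29] tau6 -0.0614 M [0.243 0.289 0.208]
```

>>> send_rows(increments=[{"hand": -0.9,"tx": 0,"ty": 0,"tz": 0,"wx": 0,"wy": 0,"wz": -0.02}])

```text
time: 17.45
tool_pos: [562.4, 106.3, 114.8]
ee_rot: [[-0.83, 0.001, -0.558], [0.558, 0.0, -0.83], [-0.0, -1.0, -0.0]]
contact_force: [-2.0, 2.0, 6.4]
gripper_width: 0.156
```

```bash
python3 st.py
```

```text
17.45 j6 -53.8 [562.37 106.25 114.8 ] yaw 146.1 w 0.156 F [-2.04  1.98  6.42] tau6 -0.0609 M [0.271 0.274 0.178]
```

>>> send_rows(increments=[{"hand": -0.9,"tx": 0,"ty": 0,"tz": 0,"wx": 0,"wy": 0,"wz": -0.02}])

```text
time: 17.58
tool_pos: [562.4, 106.2, 114.8]
ee_rot: [[-0.819, 0.001, -0.574], [0.574, 0.0, -0.819], [-0.0, -1.0, -0.0]]
contact_force: [-0.7, 2.1, 5.8]
gripper_width: 0.157
```

```bash
python3 st.py
```

```text
17.57 j6 -52.7 [562.37 106.25 114.79] yaw 144.95 w 0.157 F [-0.74  2.12  5.83] tau6 -0.0595 M [0.343 0.243 0.183]
```

>>> send_rows(increments=[{"hand": -0.9,"tx": 0,"ty": 0,"tz": 0,"wx": 0,"wy": 0,"wz": -0.02}])

```text
time: 17.7
tool_pos: [562.4, 106.2, 114.8]
ee_rot: [[-0.807, 0.001, -0.591], [0.591, 0.0, -0.807], [-0.0, -1.0, -0.001]]
contact_force: [-1.0, 1.7, 6.2]
gripper_width: 0.155
```

```bash
python3 st.py
```

```text
17.7 j6 -51.5 [562.41 106.24 114.82] yaw 143.8 w 0.155 F [-0.99  1.69  6.15] tau6 -0.0509 M [0.32  0.334 0.22 ]
```

>>> send_rows(increments=[{"hand": -0.9,"tx": 0,"ty": 0,"tz": 0,"wx": 0,"wy": 0,"wz": -0.02}])

```text
time: 17.82
tool_pos: [562.4, 106.3, 114.8]
ee_rot: [[-0.795, 0.001, -0.607], [0.607, 0.0, -0.795], [-0.0, -1.0, -0.001]]
contact_force: [-1.5, 0.2, 5.9]
gripper_width: 0.154
```

```bash
python3 st.py
```

```text
17.82 j6 -50.4 [562.38 106.26 114.81] yaw 142.66 w 0.154 F [-1.49  0.2   5.9 ] tau6 -0.042 M [0.269 0.299 0.235]
```

>>> send_rows(increments=[{"hand": -0.9,"tx": 0,"ty": 0,"tz": 0,"wx": 0,"wy": 0,"wz": -0.02}])

```text
time: 17.95
tool_pos: [562.4, 106.2, 114.8]
ee_rot: [[-0.783, 0.001, -0.622], [0.622, 0.0, -0.783], [-0.0, -1.0, -0.001]]
contact_force: [-1.2, 1.3, 5.7]
gripper_width: 0.156
```

```bash
python3 st.py
```

```text
17.95 j6 -49.2 [562.38 106.25 114.81] yaw 141.51 w 0.156 F [-1.18  1.3   5.72] tau6 -0.0328 M [0.299 0.306 0.218]
```

>>> send_rows(increments=[{"hand": -0.9,"tx": 0,"ty": 0,"tz": 0,"wx": 0,"wy": 0,"wz": -0.02}])

```text
time: 18.08
tool_pos: [562.4, 106.2, 114.8]
ee_rot: [[-0.77, 0.001, -0.638], [0.638, 0.0, -0.77], [-0.0, -1.0, -0.0]]
contact_force: [-1.1, 1.9, 5.9]
gripper_width: 0.152
```

```bash
python3 st.py
```

```text
18.07 j6 -48.1 [562.37 106.23 114.81] yaw 140.37 w 0.152 F [-1.07  1.89  5.9 ] tau6 -0.0234 M [0.329 0.282 0.22 ]
```

The wrist-joint torque gives a clean ramp: about 0.0092 N m per 0.02 rad, or roughly 1 N per step, with seating near yaw 144.5°. It is at about 3.7 N now, so I'll carry on to about 10 N.

>>> send_rows(increments=[{"hand": -0.9,"tx": 0,"ty": 0,"tz": 0,"wx": 0,"wy": 0,"wz": -0.02},{"hand": -0.9,"tx": 0,"ty": 0,"tz": 0,"wx": 0,"wy": 0,"wz": -0.04}])

```text
time: 18.32
tool_pos: [562.4, 106.2, 114.8]
ee_rot: [[-0.744, 0.001, -0.668], [0.668, 0.0, -0.744], [-0.0, -1.0, -0.001]]
contact_force: [-1.0, 1.1, 5.1]
gripper_width: 0.156
```

```bash
python3 st.py
```

```text
18.32 j6 -45.8 [562.38 106.25 114.82] yaw 138.08 w 0.156 F [-0.98  1.12  5.13] tau6 -0.0038 M [0.31  0.294 0.344]
```

>>> send_rows(increments=[{"hand": -0.9,"tx": 0,"ty": 0,"tz": 0,"wx": 0,"wy": 0,"wz": -0.02},{"hand": -0.9,"tx": 0,"ty": 0,"tz": 0,"wx": 0,"wy": 0,"wz": -0.04}])

```text
time: 18.58
tool_pos: [562.4, 106.3, 114.8]
ee_rot: [[-0.717, 0.001, -0.697], [0.697, 0.0, -0.717], [-0.0, -1.0, -0.001]]
contact_force: [-0.8, 1.2, 6.7]
gripper_width: 0.153
```

```bash
python3 st.py
```

```text
18.57 j6 -43.5 [562.37 106.27 114.82] yaw 135.79 w 0.153 F [-0.76  1.17  6.69] tau6 0.0165 M [0.276 0.293 0.256]
```

>>> send_rows(increments=[{"hand": -0.9,"tx": 0,"ty": 0,"tz": 0,"wx": 0,"wy": 0,"wz": -0.02}])

```text
time: 18.7
tool_pos: [562.4, 106.3, 114.8]
ee_rot: [[-0.703, 0.001, -0.711], [0.712, 0.0, -0.703], [-0.0, -1.0, -0.001]]
contact_force: [-1.4, 2.0, 5.7]
gripper_width: 0.152
```

```bash
python3 st.py
```

```text
18.7 j6 -42.3 [562.4  106.27 114.81] yaw 134.64 w 0.152 F [-1.37  2.    5.74] tau6 0.0267 M [0.323 0.317 0.298]
```

>>> send_rows(increments=[{"hand": -0.9,"tx": 0,"ty": 0,"tz": 0,"wx": 0,"wy": 0,"wz": -0.02},{"hand": -0.9,"tx": 0,"ty": 0,"tz": 0,"wx": 0,"wy": 0,"wz": -0.02},{"hand": -0.9,"tx": 0,"ty": 0,"tz": 0,"wx": 0,"wy": 0,"wz": -0.02},{"hand": -0.9,"tx": 0,"ty": 0,"tz": 0,"wx": 0,"wy": 0,"wz": -0.02}])

```text
time: 19.2
tool_pos: [562.4, 106.3, 114.8]
ee_rot: [[-0.689, 0.0, -0.725], [0.725, 0.0, -0.689], [-0.0, -1.0, -0.001]]
contact_force: [-0.9, 2.0, 5.8]
gripper_width: 0.155
```

```bash
python3 st.py
```

```text
19.2 j6 -41.2 [562.36 106.25 114.79] yaw 133.52 w 0.155 F [-0.86  1.95  5.82] tau6 0.1617 M [0.355 0.215 0.157]
```

>>> send_rows(increments=[{"hand": -0.6,"tx": 0,"ty": 0,"tz": 0,"wx": 0,"wy": 0,"wz": 0},{"hand": -0.35,"tx": 0,"ty": 0,"tz": 0,"wx": 0,"wy": 0,"wz": 0},{"hand": -0.35,"tx": 0,"ty": 0,"tz": 0,"wx": 0,"wy": 0,"wz": 0},{"hand": -0.35,"tx": 0,"ty": 0,"tz": 0,"wx": 0,"wy": 0,"wz": 0},{"hand": -0.35,"tx": 0,"ty": 0,"tz": 1,"wx": 0,"wy": 0,"wz": 0},{"hand": -0.35,"tx": 0,"ty": 0,"tz": 3,"wx": 0,"wy": 0,"wz": 0},{"hand": -0.35,"tx": 0,"ty": 0,"tz": 6,"wx": 0,"wy": 0,"wz": 0},{"hand": -0.35,"tx": 0,"ty": 0,"tz": 9,"wx": 0,"wy": 0,"wz": 0},{"hand": -0.35,"tx": 0,"ty": 0,"tz": 12,"wx": 0,"wy": 0,"wz": 0},{"hand": -0.35,"tx": 0,"ty": 0,"tz": 12,"wx": 0,"wy": 0,"wz": 0}])

```text
time: 20.45
tool_pos: [563.2, 106.2, 237.4]
ee_rot: [[-0.688, 0.005, -0.725], [0.725, 0.0, -0.688], [-0.003, -1.0, -0.004]]
contact_force: [-0.2, 0.6, -0.5]
gripper_width: 0.323
```

```bash
python3 st.py; python3 - <<'E'
from h import *
snap('scene','pics/s14.png');snap('wrist','pics/w14.png');crop('pics/s14.png',220,190,350,275,6,'pics/c14.png')
E
```

```text
20.45 j6 -41.2 [563.15 106.17 237.36] yaw 133.5 w 0.323 F [-0.24  0.57 -0.48] tau6 0.0 M [0.    0.068 0.044]
```

View pics/c14.png

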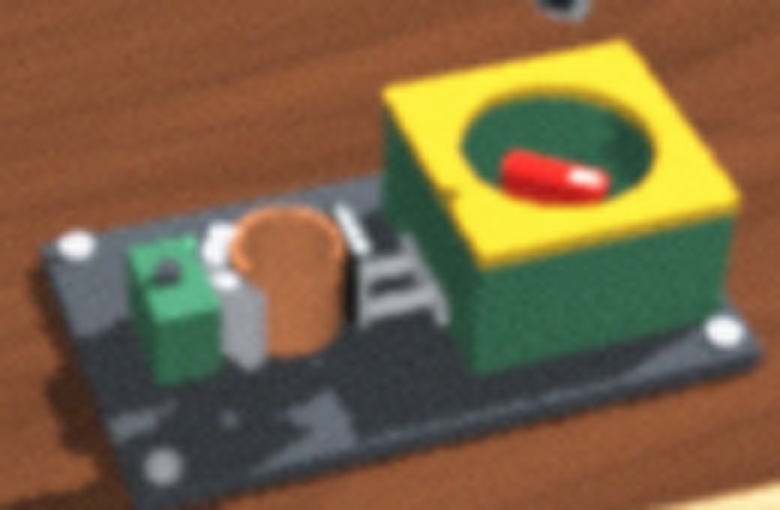

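View pics/w14.png

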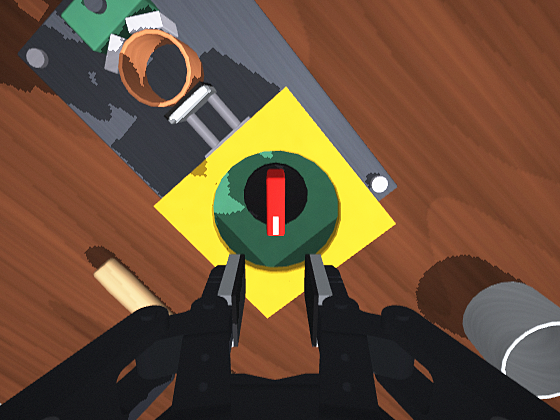

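The collar stands against the V with the jaw on it. The bar at (276,205) is still parallel to the pads, so the knob kept its angle on release. Last check is the bystanders and the collar's pose.

```bash
python3 - <<'E'
from h import *
a=cv2.imread('pics/scene0.png').astype(int);b=cv2.imread('pics/s14.png').astype(int)
d=np.abs(a-b).max(2)
for n,(u,v,w,h) in dict(jar=(188,275,35,42),hammer=(315,245,115,45),sleeve=(360,172,38,38)).items():
    p=d[v:v+h,u:u+w];print(n,p.mean().round(1),(p>60).sum())
s=load('pics/w14.npz');yd=np.array([np.cos(np.radians(84.1)),np.sin(np.radians(84.1)),0]);xd=np.array([yd[1],-yd[0],0]);O=np.array([553.4,21.7,0])
crop('pics/w14.png',60,0,260,160,4,'pics/c15.png')
p=ray(s,160,70,57)-O;print(p@xd,p@yd)
B=[ray(s,u,v,66) for u,v in((276,180),(276,236))];e=B[0]-B[1];print('bar',np.degrees(np.arctan2(e[1],e[0])))
E
python3 st.py
```

```text
jar 32.1 499
hammer 3.2 0
sleeve 3.2 0
-1.762422496736272 -39.196939165629125
bar -136.45167333351267
20.55 j6 -41.2 [562.21 106.1  234.59] yaw 133.5 w 0.324 F [ 0.36 -0.73 -0.23] tau6 0.0001 M [ 0.003 -0.086  0.032]
```

View pics/c15.png

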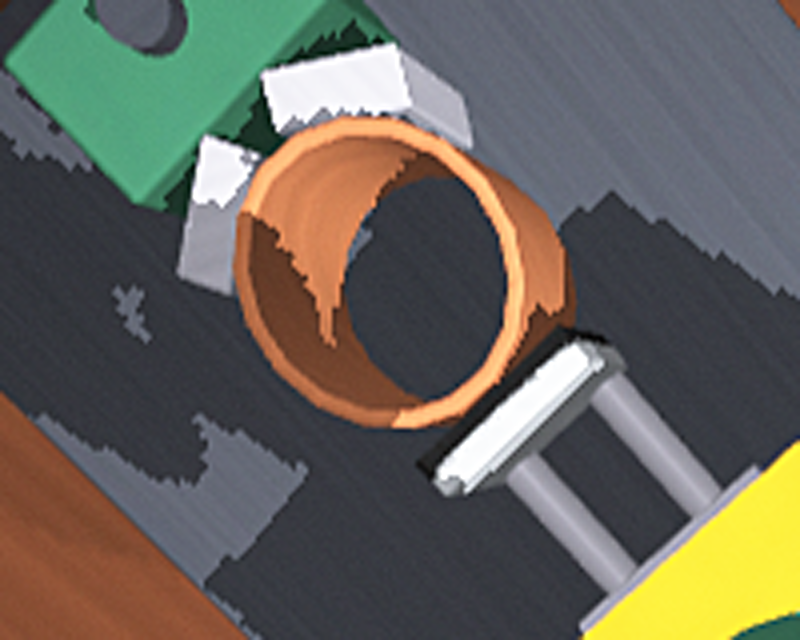

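The collar touches both V faces and the jaw. The jar patch differs from the start, so I'll check whether that's shadow or movement.

```bash
python3 - <<'E'
from h import *
s=load('pics/w14.npz');yd=np.array([np.cos(np.radians(84.1)),np.sin(np.radians(84.1)),0]);xd=np.array([yd[1],-yd[0],0]);O=np.array([553.4,21.7,0])
p=ray(s,60+378/4,273/4,57)-O;print(p@xd,p@yd)
f=lambda n:cv2.resize(cv2.imread(n)[260:330,170:250],None,fx=5,fy=5)
cv2.imwrite('pics/c16.png',np.hstack([f('pics/scene0.png'),f('pics/s14.png')]))
E
```

```text
0.281744606979073 -42.41863016329301
```

View pics/c16.png

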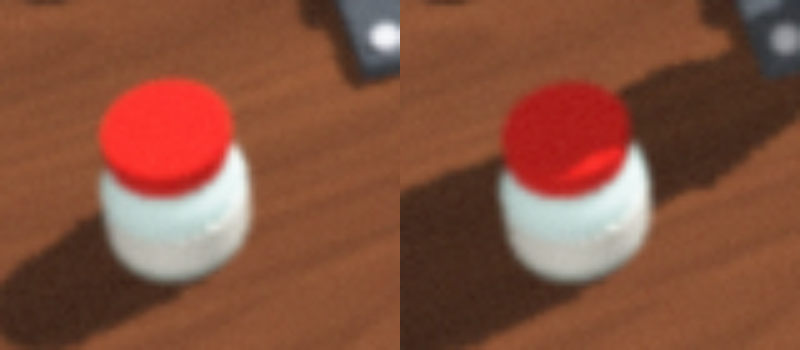

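The jar is where it was; the difference is the arm's shadow. I'm handing the job in.

```bash
python3 -c "
from plant import ctrl
print(ctrl.finish_job())"
```

```text
the job is handed in; nothing more can be done
None
```

I put the copper collar on the clamp's bed, reached through the guard and tightened the knob, then let go, backed the arm away and handed the job in at about 20.6 s. No verdict was reported.

- **Collar:** I took the hollow copper ring from among the four blue ones and released it at about clamp x = 0.8, y = -36 mm, clear of the V and the jaw. In the last pictures it stands upright against both V faces and the jaw, at x ≈ 0.3, y ≈ -42.4 mm. That y agrees with the seat I had measured on the V.
- **Clamping:** I turned the knob about 1.95 rad clockwise. The collar seated about 0.19 rad before the end, which puts the jaw at roughly 9.7 N. This force is worked out from the wrist-joint torque and the given stiffness, not read directly. After release the bar was still at the angle I left it.
- **Rest of the scene:** I felt no sign of contact with the guard: under 1.5 N on the tool going in, and nothing left on it after backing out. The hammer and sleeve look unchanged, and the jar's patch differs only by the arm's shadow.
- **Disagreements:** The wrist sensor's moment reading was too noisy (about 0.03 N m) to judge the force, so I used the wrist-joint torque. That signal has an unexplained offset, but its rise while turning matched the expected 1 N per 0.02 rad. The top camera read about 2 to 3 mm off in x compared with the wrist camera, so I used the wrist camera.

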